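Seat a stem thermometer in a heating block's well and set its stop collar

TASK

The sample vials are warming and the heating block needs its thermometer: swing the little steel cover right aside from the thermometer well, draw the stem thermometer out of its holder and lower its stem into the well. Press it down gently until its tip is felt firmly on the bottom of the well, so that the orange stop collar is pushed up the stem by the block's face and marks how deep the well is. Leave the thermometer standing there, tip on the bottom and collar flush on the face, and do not knock the other things on the bench about.

Things in the scene. Friction and masses are not known exactly. Their poses are not given: they have to be found in the camera images.
- well (a point): mouth of the thermometer well in the block's face: centre of the hole, level with the face (78 mm above the bench); z up, -x to the heater's front. An upright round hole, 9.5 mm across, with a 2.5 mm chamfer; the only open hole, at first under the steel cover. It is blind with a hard bottom; its depth differs each time, 36 to 66 mm, and can only be felt.
- heater: fixed white bench heater with a bare aluminium block in its top, 155 mm front to back, 140 mm wide, its grey sloping panel at the front (-x); origin at the centre of its underside. Upper face 78 mm up; the well is 22 mm in front of the centre. Three capped vials stand in the face 30 mm behind the centre, at y = -37, 0, +37 mm, rising 24 mm above it.
- cover_knob (a point): black knob on the swing cover, 13 mm across, 16 mm tall: the point is half-way up on its axis, 16 mm above the block's face. The cover is a 3 mm steel plate, 26 mm wide, that lies 2 mm above the face and swings level about its pivot; the knob is 36 mm from the pivot and, at joint value 0, right above the well.
- cover_pivot (a point): axis of the swing cover, 36 mm to the left (+y) of the well on the block's face (the axis is vertical); the point is 5 mm above the face
- cover (a joint): angle of the swing cover in rad: 0 = right over the well, grows as the knob swings towards the heater's front panel (clockwise seen from above), stop at 1.75; up to 0.2 at first. A slight friction (about 1.5 N at the knob) keeps it where it is left. From about 1.0 the well and the room for the collar are clear.
- thermometer_head (a point): centre of the thermometer's white head: an upright box 34 mm (x) by 26 mm (y) by 46 mm high (z), display on its -x side. Take it across y, from above. Under it is a black shoulder disc, 34 mm across, 4 mm thick, its underside 27 mm below this point, resting at first on the holder's rim. Below hangs the steel stem, 8 mm across, tapered at the tip. About 70 g.
- stem_tip (a point): end of the thermometer's stem, 122 mm straight below the centre of the head. It holds the sensor and must not be pressed on with more than 25 N.
- collar_foot (a point): centre of the underside of the orange stop collar, a ring 20 mm across and 8 mm high round the stem. It grips the stem by friction, and slides up or down it only under a force of about 5 N; otherwise it stays where it is and is carried along.
- collar (a joint): position of the stop collar on the stem in m: the collar's underside is 15 mm + this value above the tip of the stem; 0 to 0.010 at first, stop at 0.060
- holder: fixed holder: grey tube, 35 mm across outside, 24 mm inside, 106 mm high, on a round foot 72 mm across; origin at the centre of the foot's underside
- reagent_brown: loose brown reagent bottle, 56 mm across, 118 mm high; origin at the centre of its underside; a bystander
- beaker: loose small plastic beaker, 53 mm across, 56 mm high; origin at the centre of its underside; a bystander
- timer: loose white bench timer, 62 x 62 x 19 mm; origin at the centre of its underside; a bystander
Mind the look-alikes: they are no part of the job. What is meant by the part that bears thermometer_head is not green, and is the larger of those in its own colour.

How it is judged:
By the outcome, as a careful person would: the job done as asked, in the order asked, and still so for the second after the job is handed in, with the robot touching nothing.
It also fails if it takes over 61 s, if anything falls off the work surface, if the arm or the gripper's body presses on something with over 40 N, if the wrist force passes 120 N, or if a joint passes its speed limit or range.

ROBOT

A 7-joint arm with a two-finger parallel gripper is mounted at the origin on a cart in front of the work surface, level with it; the furniture and walls round the work are solid. World frame = base frame: x ahead of the robot, y to its left, z up, the work surface at z = 0. Lengths are in m, angles in rad, forces in N, time in s.
With the tool pointing down it reaches from about 0.4 to 0.875 m from the base axis. Payload 19.3 kg.
Tool frame: the origin (TCP) lies between the finger pads; the fingertips stand 17 mm ahead of it and the grasp point (between the pads) lies 2 mm behind it; x points along the fingers, y is the direction in which the jaws open and shut, and the axes are right-handed (so a half turn about x gives the same grasp; the last joint's range is limited). The gripper opens to 85 mm and grips with 20 to 120 N. Pads are 22 mm wide; open, the fingers measure 114 mm over their backs; the gripper's body (76 mm by 85 mm) begins 54 mm behind the grasp point. The pads swing forward as they close: fully open they stand 13 mm farther back than shut.
Start: joints at [1.178, 0.521, -0.036, 1.599, 0.021, 1.021, -0.113], TCP at [0.198, -0.593, 0.248] pointing down, gripper open.
Joint ranges: [-2.91, 2.91], [-0.3, 2.13], [-1.5, 1.42], [0.17, 2.43], [-1.26, 4.41], [0.16, 1.93], [-2.52, 2.52]. Speed limits (rad/s): [1.89, 1.89, 2.39, 2.39, 3.01, 3.01, 3.01].

INTERFACE

Orientations are given as [roll, pitch, yaw] about the fixed x, y, z axes, in that order (R = Rz(yaw) Ry(pitch) Rx(roll)).
In Python, from workcell import bot gives the robot as it stands.
- The arm moves only by the shell command python3 -m creep 'ROWS' [FORCE]. ROWS is JSON, a list of rows, each an object of numbers: "wx", "wy", "wz": the turn, a rotation vector about the tool's x, y, z in degrees; "tx", "ty", "tz": the shift along the tool's x, y, z in m; "claw": the closure, from 0 (fully open) to 1 (shut). A call has 1 to 8 rows; each row is the pose to reach, as a shift and turn from the pose measured when the call began, along the tool's axes at that moment; what a row does not reach only later rows make up. A row lasts 1/10 s, in which the tool goes at most 50 mm and 8.59 degrees, less where a joint would pass 70% of its speed; a pose out of reach is approached as far as the arm can. A call with a gripper value outside its range is refused whole. The fingers move at their own pace and stop on an object; FORCE is the grip in N (left out, the last holds). Time passes only in rows, so rows that repeat a pose let the fingers close. It gives the time, the measured TCP pose, the force and the opening at its end, in the units of the state.
- bot.observe(): the state, without advancing time (a new reading comes with each control period).
- bot.grab_frame(name): name is "scene" or "top" or "wrist"; returns the picture (400x640x3 uint8, blue, green, red); there is no depth.
- bot.get_calibration(name): a dict with "fx", "fy", "cx", "cy" (pixels), "R" (3x3) and "t" (3): a world point X has camera coordinates R X + t. Camera axes: x right, y down, z forward; pixel columns grow to the right and rows downward; lengths in m; the calibration is good to about 2 mm. A picture is of the moment at which its call begins: read the wrist's pose just before it. get_calibration takes no time and is no camera call; for the wrist camera it gives the pose at the moment of the call.
- bot.job_done(): hands the job in, once; it reports no verdict.
The state is a dict: "clock": time; "qpos": joint angles; "qd": joint speeds; "joint_efforts": joint torques, N m; "position": TCP position; "tool_rot": TCP orientation; "force": force on the tool from outside, world axes, zero at the start; "moment": the same for the moment, N m; "grip_width": finger opening in m.
Only numpy, scipy, OpenCV 4.12 (cv2) and the standard library are available. Lean on these libraries where they do the work, as an engineer would, in place of code of your own. Each camera call takes 0.05 s, during which the arm holds its last target.

## Working session

There is one attempt and no reset: what is moved stays moved. The work goes in short steps, Python scripts to look and compute and a shell command to move; the robot and the scene stay as the last step left them, time stands still between calls to the robot, and variables do not carry over. Pictures are saved under pics/ and viewed, and the job is handed in when it is done.

```bash
ls; mkdir -p pics
python3 - <<'E'
from workcell import bot
import cv2
s=bot.observe()
print(s)
for n in ["scene","top","wrist"]:
    c=bot.get_calibration(n); print(n,c)
    cv2.imwrite(f"pics/{n}0.png",bot.grab_frame(n))
E
```

```text
pics
{'clock': 0.0, 'qpos': array([ 1.17778515,  0.52198915, -0.03631686,  1.60001441,  0.02121169,
        1.02107701, -0.11280144]), 'qd': array([ 0.00060639, -0.00078379, -0.00107413,  0.00072006, -0.0001336 ,
        0.00077312,  0.00083049]), 'joint_efforts': array([-1.05432729e-03, -9.27108335e+01,  1.98021881e+00, -3.69938028e+01,
        1.79115281e-02,  8.29676661e-03,  2.78185944e-06]), 'position': array([ 0.19812889, -0.59243222,  0.24773903]), 'tool_rot': array([-1.48592889,  1.5696937 ,  1.97846061]), 'force': array([-0.22207383,  0.63011802, -0.30500455]), 'moment': array([-0.06375867, -0.03436181, -0.00714751]), 'grip_width': 0.0854983004253539}
scene {'fx': 444.99376850901297, 'fy': 444.99376850901297, 'cx': 319.7977545927516, 'cy': 198.35765864810176, 'R': array([[ 0.90890427, -0.41700368,  0.00097665],
       [-0.19547786, -0.42813144, -0.88232186],
       [ 0.3683496 ,  0.8017552 , -0.47064549]]), 't': array([-0.48723688,  0.21152583,  1.18728213])}
top {'fx': 364.5668402522698, 'fy': 364.5668402522698, 'cx': 316.8174525597951, 'cy': 200.02842280779709, 'R': array([[ 0.01666505, -0.99955007,  0.02493869],
       [-0.98039517, -0.02123323, -0.19589402],
       [ 0.19633541, -0.02118518, -0.98030791]]), 't': array([-0.00139497,  0.54200672,  0.98464798])}
wrist {'fx': 321.7197189796071, 'fy': 321.7197189796071, 'cx': 319.66087366963075, 'cy': 201.73739831023852, 'R': array([[ 3.18287215e-01, -9.47994327e-01,  7.32560802e-05],
       [-8.98216442e-01, -3.01549676e-01,  3.19804654e-01],
       [-3.03150907e-01, -1.01855533e-01, -9.47483497e-01]]), 't': array([-0.6240402 , -0.04294349,  0.38043769])}
```

View pics/scene0.png

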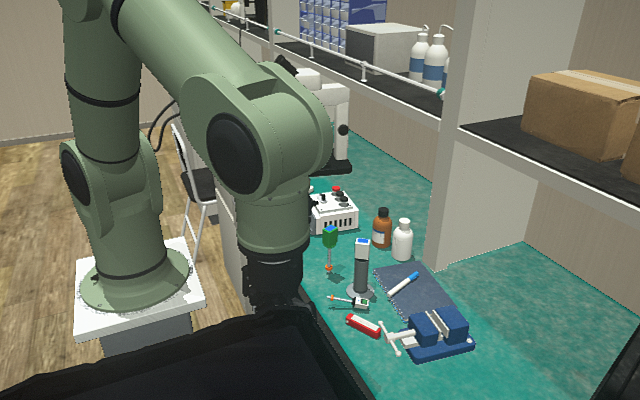

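View pics/top0.png

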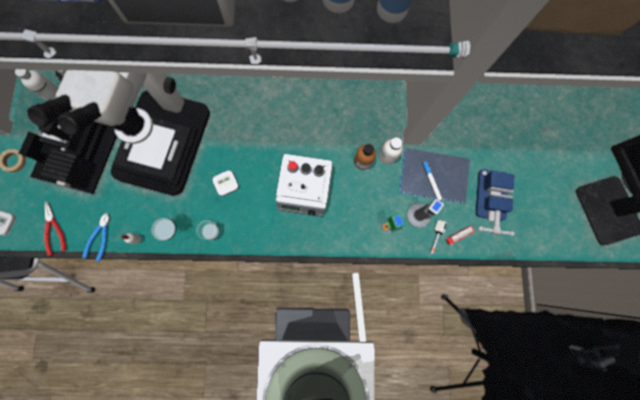

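View pics/wrist0.png

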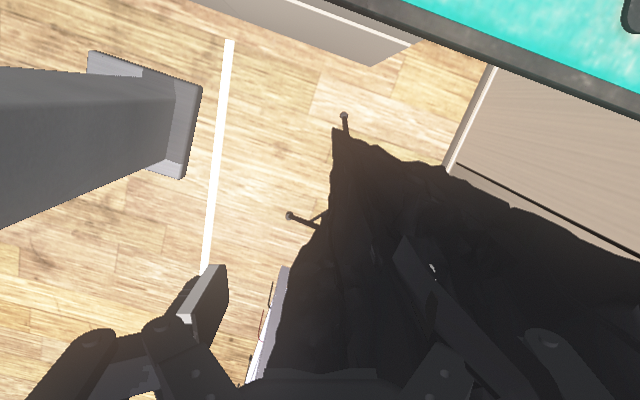

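The heater is at about (304,185) in the top view, and the white thermometer in its holder at about (425,210). A green look-alike stands at (392,223) and a small white one lies at (438,232). I'll zoom in next.

```bash
cat > h.py <<'E'
import numpy as np, cv2
from workcell import bot
def ray(n,u,v,c=None):
    c=c or bot.get_calibration(n); R=np.array(c["R"]);t=np.array(c["t"])
    d=R.T@np.array([(u-c["cx"])/c["fx"],(v-c["cy"])/c["fy"],1.]); return -R.T@t,d/np.linalg.norm(d)
def onz(n,u,v,z,c=None):
    o,d=ray(n,u,v,c); return o+d*(z-o[2])/d[2]
def proj(n,X,c=None):
    c=c or bot.get_calibration(n); p=np.array(c["R"])@np.array(X)+np.array(c["t"]); return c["fx"]*p[0]/p[2]+c["cx"],c["fy"]*p[1]/p[2]+c["cy"]
def tri(a,b):
    (o1,d1),(o2,d2)=a,b
    A=np.stack([d1,-d2],1); s=np.linalg.lstsq(A,o2-o1,rcond=None)[0]
    p,q=o1+s[0]*d1,o2+s[1]*d2; return (p+q)/2,np.linalg.norm(p-q)
E
python3 - <<'E'
import cv2
t=cv2.imread("pics/top0.png");s=cv2.imread("pics/scene0.png")
cv2.imwrite("pics/tc.png",cv2.resize(t[130:260,260:460],None,fx=4,fy=4,interpolation=cv2.INTER_CUBIC))
cv2.imwrite("pics/sc.png",cv2.resize(s[170:320,290:440],None,fx=4,fy=4,interpolation=cv2.INTER_CUBIC))
E
python3 - <<'E'
from h import *
np.set_printoptions(precision=3,suppress=True)
print("heater ctr",onz("top",303,180,.078)); print("knob?",onz("top",304,187,.094))
print("head top",onz("top",435,206,.17),"foot",onz("top",418,215,.0))
print("green",onz("top",394,222,.15),"timer",onz("top",225,183,.02),"brown",onz("top",365,155,.1))
E
```

```text
heater ctr [0.594 0.049 0.078]
knob? [0.57  0.046 0.094]
head top [ 0.51  -0.288  0.17 ] foot [ 0.514 -0.296  0.   ]
green [ 0.47  -0.188  0.15 ] timer [0.594 0.28  0.02 ] brown [ 0.664 -0.123  0.1  ]
```

View pics/tc.png

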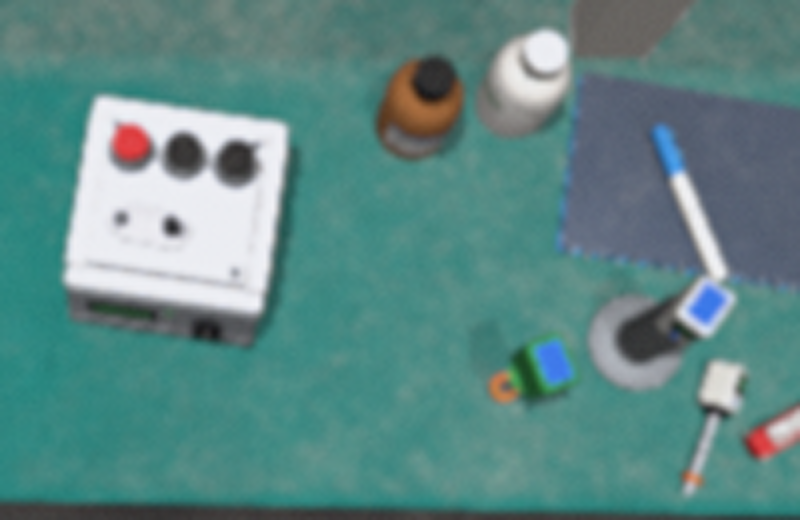

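View pics/sc.png

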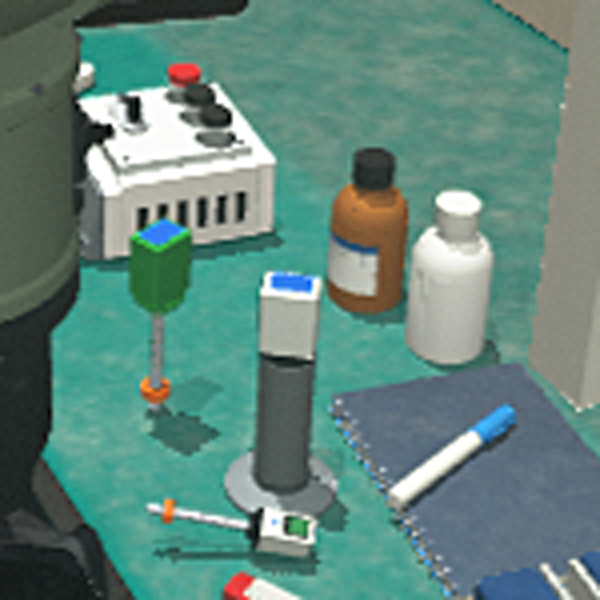

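The target is the white thermometer upright in the grey holder. The heater's yaw is about -0.12 rad. In the top view the pivot is at about (290.5,184.5) and the knob at (303,186.5). Next I'll set up a move planner and go to look from above the holder.

```bash
cat >> h.py <<'E'
from scipy.spatial.transform import Rotation as Ro
np.set_printoptions(precision=4,suppress=True)
def Rt(s=None):
    s=s or bot.observe(); return Ro.from_euler("xyz",s["tool_rot"]).as_matrix()
def plan(p=None,jaw=None,s=None):
    """shift (tool axes, m) and turn (deg rotvec) to world p with tool down and jaw axis along world angle jaw"""
    s=s or bot.observe(); R=Rt(s)
    p=s["position"] if p is None else np.array(p)
    if jaw is None: jaw=np.arctan2(R[1,1],R[0,1])
    best=None
    for k in (0,np.pi):
        y=np.array([np.cos(jaw+k),np.sin(jaw+k),0]);x=np.array([0,0,-1.]);G=np.stack([x,y,np.cross(x,y)],1)
        w=Ro.from_matrix(R.T@G).as_rotvec(degrees=True)
        if best is None or np.linalg.norm(w)<np.linalg.norm(best): best=w
    print("t",R.T@(p-s["position"]),"w",best,"q7",s["qpos"][6],"clock",s["clock"],"pos",s["position"],"F",s["force"])
E
python3 - <<'E'
from h import *
print(Rt()); plan([0.47,-0.27,0.36],np.pi/2)
E
```

```text
[[-0.0004  0.3172 -0.9484]
 [ 0.0008 -0.9484 -0.3172]
 [-1.     -0.0009  0.0001]]
t [-0.112  -0.2197 -0.3601] w [18.4937  0.013   0.0484] q7 -0.11281062209365426 clock 0.15 pos [ 0.1982 -0.5925  0.2479] F [ 0.1306 -0.275   0.0605]
```

```bash
python3 -m creep '[{"tx":-0.112,"ty":-0.11,"tz":-0.18,"wx":9},{"tx":-0.112,"ty":-0.18,"tz":-0.30,"wx":18},{"tx":-0.112,"ty":-0.21,"tz":-0.34,"wx":18},{"tx":-0.112,"ty":-0.22,"tz":-0.34,"wx":18},{"tx":-0.112,"ty":-0.22,"tz":-0.34,"wx":18},{"tx":-0.112,"ty":-0.22,"tz":-0.34,"wx":18},{"tx":-0.112,"ty":-0.22,"tz":-0.34,"wx":18},{"tx":-0.112,"ty":-0.22,"tz":-0.34,"wx":18}]'
python3 - <<'E'
from h import *
plan([0.47,-0.27,0.36],np.pi/2)
E
```

```text
t [-0.112  -0.2197 -0.3601] w [18.4937  0.013   0.0484] q7 -0.11281062209365426 clock 0.15 pos [ 0.1982 -0.5925  0.2479] F [ 0.1306 -0.275   0.0605]$[0]: bad value
```

```bash
python3 -m creep '[{"wx":9,"wy":0,"wz":0,"tx":-0.112,"ty":-0.11,"tz":-0.18,"claw":0},{"wx":18,"wy":0,"wz":0,"tx":-0.112,"ty":-0.22,"tz":-0.34,"claw":0},{"wx":18,"wy":0,"wz":0,"tx":-0.112,"ty":-0.22,"tz":-0.34,"claw":0},{"wx":18,"wy":0,"wz":0,"tx":-0.112,"ty":-0.22,"tz":-0.34,"claw":0},{"wx":18,"wy":0,"wz":0,"tx":-0.112,"ty":-0.22,"tz":-0.34,"claw":0},{"wx":18,"wy":0,"wz":0,"tx":-0.112,"ty":-0.22,"tz":-0.34,"claw":0},{"wx":18,"wy":0,"wz":0,"tx":-0.112,"ty":-0.22,"tz":-0.34,"claw":0},{"wx":18,"wy":0,"wz":0,"tx":-0.112,"ty":-0.22,"tz":-0.34,"claw":0}]'
python3 - <<'E'
from h import *
plan([0.47,-0.27,0.36],np.pi/2)
E
```

```text
clock: 0.95
position: [0.4379, -0.2916, 0.3552]
tool_rot: [-1.123, 1.57, 2.028]
force: [0.3, -0.2, -0.6]
grip_width: 0.0853
t [-0.0048 -0.0213 -0.0322] w [0.4922 0.0178 0.0365] q7 -1.1149922502731526 clock 0.95 pos [ 0.4379 -0.2916  0.3552] F [ 0.3347 -0.1653 -0.5637]
```

Run:
```python
from h import *
c=bot.get_calibration("wrist")
im=bot.grab_frame("wrist"); cv2.imwrite("pics/w1.png",im)
import pickle; pickle.dump(c,open("pics/w1.pkl","wb")); print(c["R"],-np.array(c["R"]).T@c["t"], proj("wrist",[.512,-.29,.156],c))
```

```text
[[ 0.0097 -1.      0.0003]
 [-0.9475 -0.0091  0.3197]
 [-0.3197 -0.0034 -0.9475]] [ 0.5194 -0.2903  0.4816] (np.float64(319.15072256365903), np.float64(101.28457965857336))
```

View pics/w1.png

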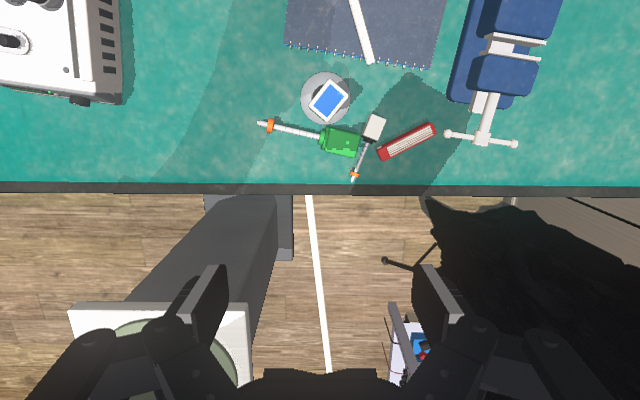

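The wrist view shows the head's top at about (329,100), turned about 30-40°, directly above its holder. The green look-alike was standing loose and has fallen by itself; it now lies at (340,140), and the arm never came near it. Next I'll measure the head's quad.

Run:
```python
from h import *
import pickle
c=pickle.load(open("pics/w1.pkl","rb")); im=cv2.imread("pics/w1.png")
x0,y0,x1,y1=295,70,362,128
cv2.imwrite("pics/w1c.png",cv2.resize(im[y0:y1,x0:x1],None,fx=10,fy=10,interpolation=cv2.INTER_NEAREST))
hsv=cv2.cvtColor(im,cv2.COLOR_BGR2HSV)
m=((hsv[...,0]>100)&(hsv[...,0]<130)&(hsv[...,1]>150)&(hsv[...,2]>100)).astype(np.uint8)
mm=np.zeros_like(m);mm[y0:y1,x0:x1]=m[y0:y1,x0:x1]
ct=max(cv2.findContours(mm,0,1)[0],key=cv2.contourArea)
P=np.array([onz("wrist",*p[0].astype(float),.156,c)[:2] for p in ct],np.float32)*1000
print("blue",cv2.minAreaRect(P),P.mean(0))
w=((hsv[...,1]<40)&(hsv[...,2]>200)).astype(np.uint8)|m
mm=np.zeros_like(m);mm[y0:y1,x0:x1]=w[y0:y1,x0:x1]
ct=max(cv2.findContours(mm,0,1)[0],key=cv2.contourArea)
P=np.array([onz("wrist",*p[0].astype(float),.156,c)[:2] for p in ct],np.float32)*1000
r=cv2.minAreaRect(P);print("white",r,cv2.boxPoints(r))
```

```text
blue ((512.5900268554688, -298.60797119140625), (16.64069175720215, 24.65164566040039), 50.4880485534668) [ 512.7506 -298.6212]
white ((513.2194213867188, -294.0301208496094), (33.12179183959961, 39.58060073852539), 46.21046829223633) [[ 487.4727 -292.2901]
 [ 516.0455 -319.6803]
 [ 538.9661 -295.7701]
 [ 510.3934 -268.3799]]
```

View pics/w1c.png

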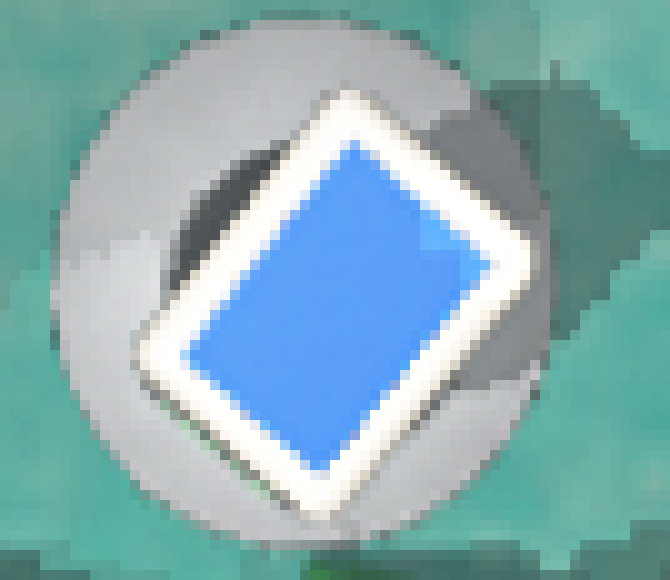

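Run:
```python
from h import *
import pickle
c=pickle.load(open("pics/w1.pkl","rb"))
print("foot",onz("wrist",325.5,98.5,.006,c),"head",onz("wrist",328.4,100.2,.156,c))
t=cv2.imread("pics/top0.png");hsv=cv2.cvtColor(t,cv2.COLOR_BGR2HSV)
m=((hsv[...,0]>100)&(hsv[...,0]<130)&(hsv[...,1]>150)&(hsv[...,2]>150)).astype(np.uint8); m[:,:425]=0;m[:,450:]=0;m[:195]=0;m[220:]=0
M=cv2.moments(m,True);u,v=M["m10"]/M["m00"],M["m01"]/M["m00"];print("top blue",u,v,onz("top",u,v,.156))
print(tri(ray("top",u,v),ray("wrist",328.4,100.2,c)))
plan([0.51,0.045,0.32],np.pi/2)
```

```text
foot [ 0.5124 -0.2988  0.006 ] head [ 0.5131 -0.2989  0.156 ]
top blue 436.34375 205.75 [ 0.5131 -0.2969  0.156 ]
(array([ 0.5135, -0.2987,  0.1516]), np.float64(0.001093656778920949))
t [ 0.038  -0.3287 -0.0719] w [ 0.949  -0.2061  0.1443] q7 -1.1218163164753023 clock 1.0 pos [ 0.4435 -0.2849  0.3569] F [ 5.7044 10.4879  1.6462]
```

Head, foot and the two views agree on (0.513, -0.298). Now to the heater.

```bash
python3 -m creep '[{"wx":1,"wy":0,"wz":0,"tx":0.01,"ty":-0.1,"tz":-0.03,"claw":1},{"wx":1,"wy":0,"wz":0,"tx":0.02,"ty":-0.2,"tz":-0.06,"claw":1},{"wx":1,"wy":0,"wz":0,"tx":0.03,"ty":-0.3,"tz":-0.07,"claw":1},{"wx":1,"wy":0,"wz":0,"tx":0.038,"ty":-0.329,"tz":-0.072,"claw":1},{"wx":1,"wy":0,"wz":0,"tx":0.038,"ty":-0.329,"tz":-0.072,"claw":1},{"wx":1,"wy":0,"wz":0,"tx":0.038,"ty":-0.329,"tz":-0.072,"claw":1},{"wx":1,"wy":0,"wz":0,"tx":0.038,"ty":-0.329,"tz":-0.072,"claw":1},{"wx":1,"wy":0,"wz":0,"tx":0.038,"ty":-0.329,"tz":-0.072,"claw":1}]'
python3 - <<'E'
from h import *
import pickle
c=bot.get_calibration("wrist")
im=bot.grab_frame("wrist"); cv2.imwrite("pics/w2.png",im); pickle.dump(c,open("pics/w2.pkl","wb"))
plan([0.51,0.045,0.32],np.pi/2); print(bot.observe()["qd"])
E
```

```text
clock: 1.8
position: [0.51, 0.0517, 0.3192]
tool_rot: [-2.068, 1.565, 1.08]
force: [-0.6, -1.5, -0.5]
grip_width: -0.0001
t [-0.0006  0.0033 -0.    ] w [ 0.2364 -0.1487  0.1909] q7 -1.8668676843046097 clock 1.85 pos [0.51   0.0483 0.3194] F [-0.6998 -1.5972 -1.3331]
[ 0.0537 -0.0152  0.0494  0.0103  0.0043  0.0081  0.037 ]
```

View pics/w2.png

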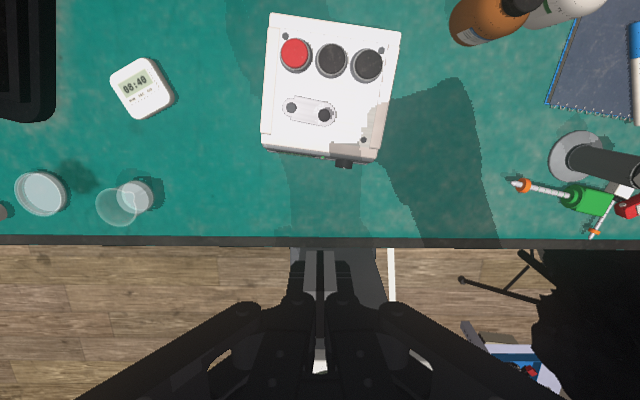

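The wrist view shows the heater face: vials at (294,54), (331,60) and (368,65), pivot at about (291,107), knob at about (324,115). I'll zoom in.

Run:
```python
from h import *
im=cv2.imread("pics/w2.png")
cv2.imwrite("pics/w2c.png",cv2.resize(im[5:175,250:410],None,fx=4.5,fy=3.5 if 0 else 3.5,interpolation=cv2.INTER_CUBIC) if 0 else cv2.resize(im[80:165,255:400],None,fx=5.5,fy=5.5,interpolation=cv2.INTER_CUBIC))
```

```text
(no output)
```

View pics/w2c.png

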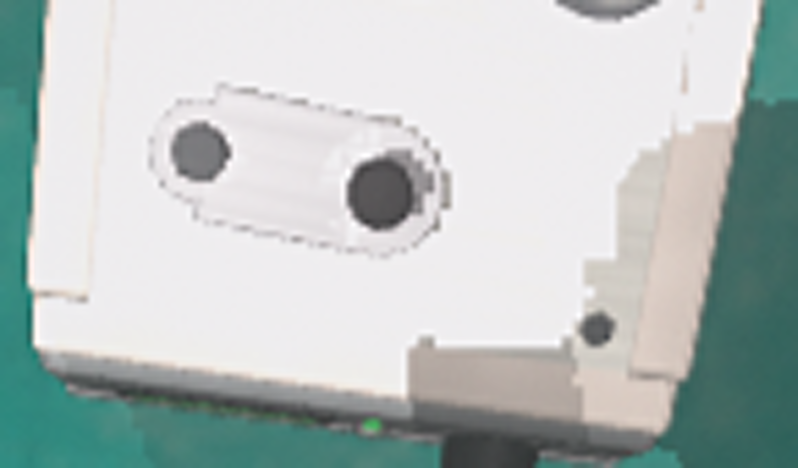

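Run:
```python
from h import *
import pickle
c=pickle.load(open("pics/w2.pkl","rb")); im=cv2.imread("pics/w2.png");hsv=cv2.cvtColor(im,cv2.COLOR_BGR2HSV)
k=onz("wrist",324.1,115.1,.102,c); p=onz("wrist",291.4,107.6,.085,c)
print("knob",k,"pivot",p,"dist",np.linalg.norm((k-p)[:2]),"ang",np.degrees(np.arctan2(*(k-p)[1::-1])))
# vials: cap tops
vs=[]
for (u,v) in [(294,54),(331,60),(368,65)]:
    sub=im[v-22:v+22,u-22:u+22].astype(int)
    dark=((sub.max(2)<110)|((sub[...,2]-sub[...,0])>80)).astype(np.uint8)
    ct=max(cv2.findContours(dark,0,1)[0],key=cv2.contourArea)
    (a,b),r=cv2.minEnclosingCircle(ct); a+=u-22;b+=v-22
    q=onz("wrist",a,b,.095,c); vs.append(q); print(a,b,r,q)
print("vial spacing",np.linalg.norm(vs[0]-vs[1]),np.linalg.norm(vs[1]-vs[2]))
d=(vs[0]-vs[2])[:2]; d/=np.linalg.norm(d); yaw=np.arctan2(-d[0],d[1]); print("yaw",yaw)
ex=np.array([np.cos(yaw),np.sin(yaw)]);ey=np.array([-ex[1],ex[0]])
vm=np.mean(vs,0)[:2]; w=vm-.052*ex; print("well from vials",w,"well from pivot",p[:2]-.036*ey,"centre",vm-.03*ex)
# corners of block top? theta
r=(k-p)[:2]; print("theta",np.arctan2(-r@ex,-r@ey))
cv2.imwrite("pics/w2d.png",cv2.resize(im[5:100,260:405],None,fx=5,fy=5))
```

```text
knob [0.5707 0.0489 0.102 ] pivot [0.5772 0.0841 0.085 ] dist 0.035767957698625015 ang -100.49075881201279
294.375 52.75 14.429346084594727 [0.6301 0.0792 0.095 ]
331.5 58.5 14.714038848876953 [0.6251 0.0421 0.095 ]
367.7446804046631 64.0070915222168 14.63930606842041 [0.6203 0.0056 0.095 ]
vial spacing 0.037411892553084775 0.036852913171811406
yaw -0.13190492437167536
well from vials [0.5737 0.0492] well from pivot [0.5725 0.0484] centre [0.5955 0.0463]
theta 0.0511933579305567
```

View pics/w2d.png

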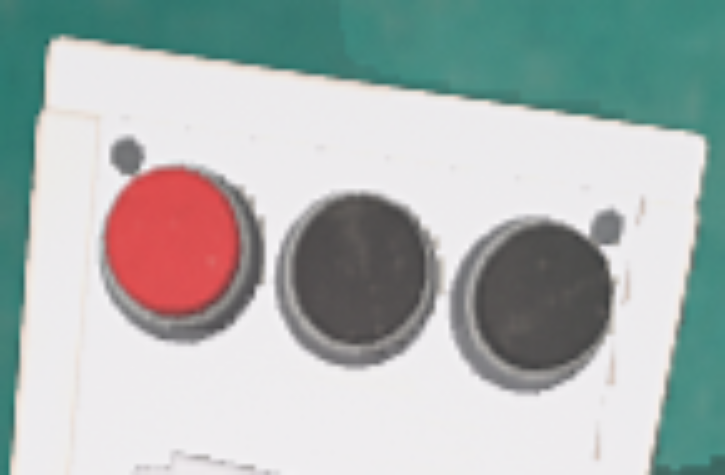

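Vial spacing (37 mm) and knob radius (35.8 mm) both check. The well is at (0.573, 0.049) and the heater yaw is -0.13. I'll push the knob from behind with shut fingers, first along -x, then from its -y side.

```bash
cat >> h.py <<'E'
WELL=np.array([.573,.0488]);YAW=-.132
EX=np.array([np.cos(YAW),np.sin(YAW)]);EY=np.array([-EX[1],EX[0]]);PIV=WELL+.036*EY
def H(x,y,z): return [*(PIV+x*EX+y*EY),z]
E
python3 - <<'E'
from h import *
j=YAW+np.pi/2
plan(H(.021,-.030,.17),j)
plan(H(.021,-.030,.107),j)
E
```

```text
t [ 0.1497 -0.0028 -0.0843] w [ 7.7995 -0.1359  0.2004] q7 -1.8668676843046097 clock 1.85 pos [0.51   0.0483 0.3194] F [-0.6998 -1.5972 -1.3331]
t [ 0.2127 -0.0026 -0.0841] w [ 7.7995 -0.1359  0.2004] q7 -1.8668676843046097 clock 1.85 pos [0.51   0.0483 0.3194] F [-0.6998 -1.5972 -1.3331]
```

```bash
python3 -m creep '[{"wx":7.8,"wy":0,"wz":0.2,"tx":0.05,"ty":-0.003,"tz":-0.045,"claw":1},{"wx":7.8,"wy":0,"wz":0.2,"tx":0.1,"ty":-0.003,"tz":-0.084,"claw":1},{"wx":7.8,"wy":0,"wz":0.2,"tx":0.14,"ty":-0.003,"tz":-0.084,"claw":1},{"wx":7.8,"wy":0,"wz":0.2,"tx":0.15,"ty":-0.003,"tz":-0.084,"claw":1},{"wx":7.8,"wy":0,"wz":0.2,"tx":0.15,"ty":-0.003,"tz":-0.084,"claw":1},{"wx":7.8,"wy":0,"wz":0.2,"tx":0.15,"ty":-0.003,"tz":-0.084,"claw":1}]'
python3 - <<'E'
from h import *
cv2.imwrite("pics/w3.png",bot.grab_frame("wrist")); 
plan(H(.021,-.030,.107),YAW+np.pi/2)
E
```

```text
clock: 2.45
position: [0.5943, 0.0515, 0.1704]
tool_rot: [3.112, 1.569, -0.163]
force: [-0.2, 0.3, 0.5]
grip_width: -0.0001
t [ 0.0643 -0.0003  0.0004] w [-0.0381 -0.2214  0.0202] q7 -2.0441907430286457 clock 2.5 pos [0.5947 0.0517 0.1713] F [ 0.3468 -0.0539  0.1902]
```

View pics/w3.png

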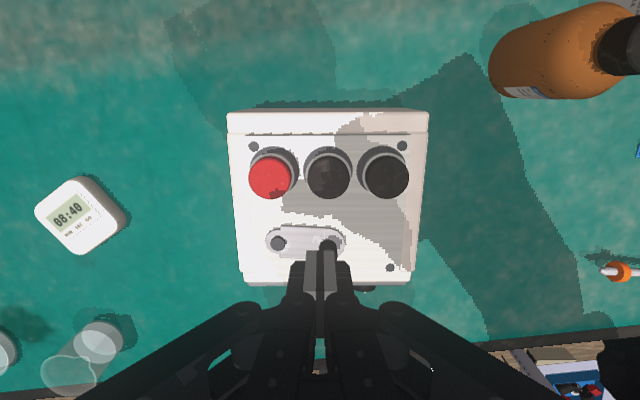

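The shut fingers are above their start point, between the knob (328,245) and the middle vial (327,175). Descending.

```bash
python3 -m creep '[{"wx":0,"wy":0,"wz":0,"tx":0.02,"ty":0,"tz":0,"claw":1},{"wx":0,"wy":0,"wz":0,"tx":0.04,"ty":0,"tz":0,"claw":1},{"wx":0,"wy":0,"wz":0,"tx":0.055,"ty":0,"tz":0,"claw":1},{"wx":0,"wy":0,"wz":0,"tx":0.064,"ty":0,"tz":0,"claw":1},{"wx":0,"wy":0,"wz":0,"tx":0.064,"ty":0,"tz":0,"claw":1}]'
python3 - <<'E'
from h import *
cv2.imwrite("pics/w4.png",bot.grab_frame("wrist")); print(bot.observe()["force"])
for a in [(.021,-.03),(-.015,-.03),(-.015,-.042),(-.033,-.042),(-.033,-.022)]: plan(H(*a,.107),YAW+np.pi/2)
E
```

```text
clock: 3.0
position: [0.5948, 0.0516, 0.1072]
tool_rot: [-3.094, 1.567, -0.085]
force: [-0.6, -0.5, 1.1]
grip_width: -0.0
[0.1786 0.0141 0.2158]
t [ 0.0008 -0.0002  0.0006] w [-0.0373 -0.2399  0.025 ] q7 -2.070870240054902 clock 3.05 pos [0.5951 0.0517 0.1078] F [0.1786 0.0141 0.2158]
t [ 0.0007 -0.0002  0.0366] w [-0.0373 -0.2399  0.025 ] q7 -2.070870240054902 clock 3.05 pos [0.5951 0.0517 0.1078] F [0.1786 0.0141 0.2158]
t [0.0007 0.0118 0.0365] w [-0.0373 -0.2399  0.025 ] q7 -2.070870240054902 clock 3.05 pos [0.5951 0.0517 0.1078] F [0.1786 0.0141 0.2158]
t [0.0006 0.0118 0.0545] w [-0.0373 -0.2399  0.025 ] q7 -2.070870240054902 clock 3.05 pos [0.5951 0.0517 0.1078] F [0.1786 0.0141 0.2158]
t [ 0.0006 -0.0082  0.0546] w [-0.0373 -0.2399  0.025 ] q7 -2.070870240054902 clock 3.05 pos [0.5951 0.0517 0.1078] F [0.1786 0.0141 0.2158]
```

View pics/w4.png

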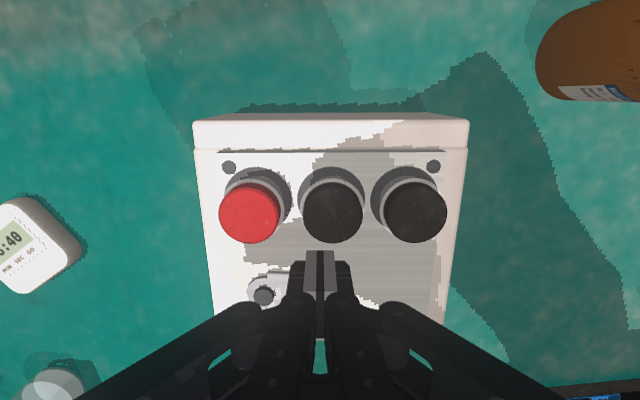

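No contact, and there is a gap to the vials. Pushing now, watching the forces.

```bash
python3 -m creep '[{"wx":0,"wy":0,"wz":0,"tx":0,"ty":0,"tz":0.01,"claw":1},{"wx":0,"wy":0,"wz":0,"tx":0,"ty":0,"tz":0.018,"claw":1},{"wx":0,"wy":0,"wz":0,"tx":0,"ty":0,"tz":0.024,"claw":1},{"wx":0,"wy":0,"wz":0,"tx":0,"ty":0,"tz":0.030,"claw":1},{"wx":0,"wy":0,"wz":0,"tx":0,"ty":0,"tz":0.036,"claw":1},{"wx":0,"wy":0,"wz":0,"tx":0,"ty":0,"tz":0.036,"claw":1}]'
python3 -m creep '[{"wx":0,"wy":0,"wz":0,"tx":0,"ty":0.006,"tz":0,"claw":1},{"wx":0,"wy":0,"wz":0,"tx":0,"ty":0.014,"tz":0,"claw":1},{"wx":0,"wy":0,"wz":0,"tx":0,"ty":0.014,"tz":0.010,"claw":1},{"wx":0,"wy":0,"wz":0,"tx":0,"ty":0.014,"tz":0.019,"claw":1},{"wx":0,"wy":0,"wz":0,"tx":0,"ty":0.014,"tz":0.019,"claw":1}]'
python3 - <<'E'
from h import *
cv2.imwrite("pics/w5.png",bot.grab_frame("wrist"));cv2.imwrite("pics/s5.png",cv2.resize(bot.grab_frame("scene")[150:270,230:390],None,fx=5,fy=5))
for a in [(-.033,-.042),(-.033,-.022)]: plan(H(*a,.107),YAW+np.pi/2)
E
```

```text
clock: 3.65
position: [0.5587, 0.0564, 0.108]
tool_rot: [-3.116, 1.567, -0.107]
force: [-0.6, 0.0, 0.4]
grip_width: -0.0
clock: 4.15
position: [0.5365, 0.0454, 0.1078]
tool_rot: [3.109, 1.568, -0.164]
force: [-0.2, 0.7, 0.3]
grip_width: -0.0003
t [ 0.0011 -0.002  -0.0013] w [ 0.01   -0.2374  0.0115] q7 -2.092627564317041 clock 4.25 pos [0.5379 0.0454 0.108 ] F [ 0.8365  0.757  -0.6045]
t [ 0.0011 -0.022  -0.0013] w [ 0.01   -0.2374  0.0115] q7 -2.092627564317041 clock 4.25 pos [0.5379 0.0454 0.108 ] F [ 0.8365  0.757  -0.6045]
```

View pics/w5.png

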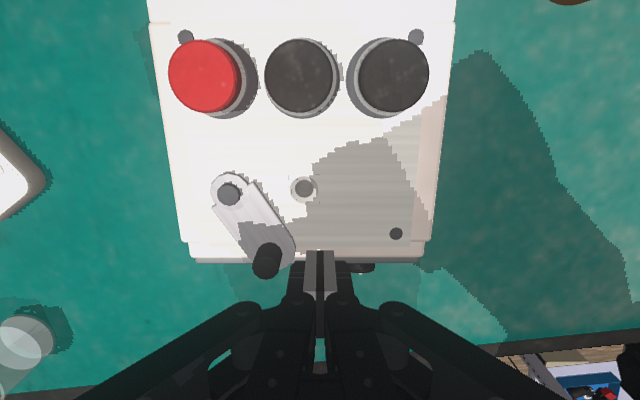

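View pics/s5.png

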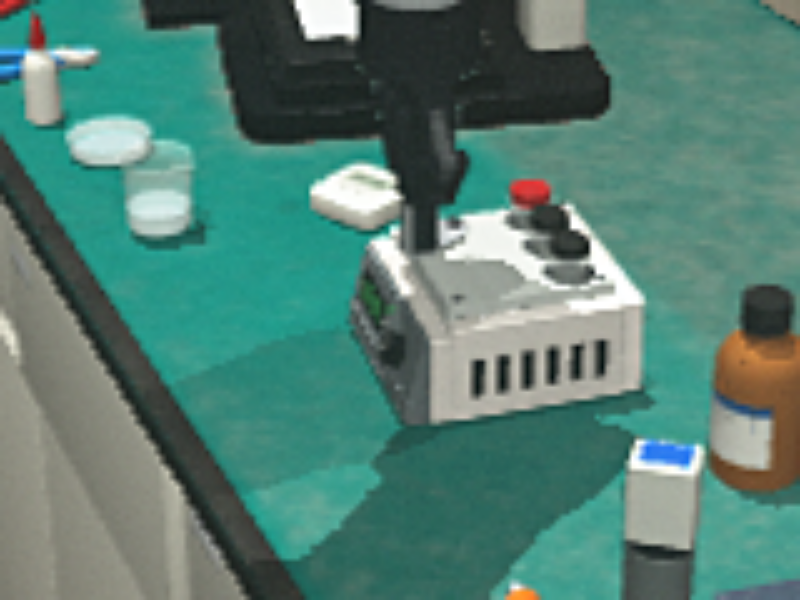

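The cover is at about 1.0 rad and the well is open at (303,188). Now I'll push the knob on in +y, so that the cover is right aside.

```bash
python3 -m creep '[{"wx":0,"wy":0,"wz":0,"tx":0,"ty":-0.005,"tz":0,"claw":1},{"wx":0,"wy":0,"wz":0,"tx":0,"ty":-0.010,"tz":0,"claw":1},{"wx":0,"wy":0,"wz":0,"tx":0,"ty":-0.015,"tz":0,"claw":1},{"wx":0,"wy":0,"wz":0,"tx":0,"ty":-0.020,"tz":0,"claw":1},{"wx":0,"wy":0,"wz":0,"tx":0,"ty":-0.022,"tz":0,"claw":1},{"wx":0,"wy":0,"wz":0,"tx":0,"ty":-0.022,"tz":0,"claw":1}]'
python3 -m creep '[{"wx":0,"wy":0,"wz":0,"tx":0,"ty":0.010,"tz":0,"claw":1},{"wx":0,"wy":0,"wz":0,"tx":-0.05,"ty":0.015,"tz":0,"claw":1},{"wx":0,"wy":0,"wz":0,"tx":-0.1,"ty":0.015,"tz":0,"claw":1},{"wx":0,"wy":0,"wz":0,"tx":-0.15,"ty":0.015,"tz":0,"claw":0.5},{"wx":0,"wy":0,"wz":0,"tx":-0.17,"ty":0.015,"tz":0,"claw":0},{"wx":0,"wy":0,"wz":0,"tx":-0.17,"ty":0.015,"tz":0,"claw":0},{"wx":0,"wy":0,"wz":0,"tx":-0.17,"ty":0.015,"tz":0,"claw":0}]'
python3 - <<'E'
from h import *
import pickle
c=bot.get_calibration("wrist")
cv2.imwrite("pics/w6.png",bot.grab_frame("wrist")); pickle.dump(c,open("pics/w6.pkl","wb"))
E
```

```text
clock: 4.85
position: [0.541, 0.0678, 0.1081]
tool_rot: [-3.005, 1.566, 0.005]
force: [0.0, 0.2, 0.0]
grip_width: 0.0001
clock: 5.55
position: [0.5383, 0.0522, 0.278]
tool_rot: [-3.03, 1.566, -0.021]
force: [-0.8, -0.4, -1.2]
grip_width: 0.0578
```

View pics/w6.png

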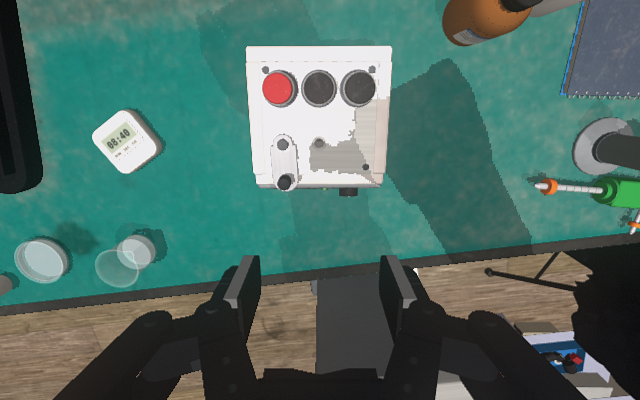

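The cover now points straight to the front (about 1.55 rad), and the well at (319,142) is clear. I'll refine the well position.

Run:
```python
from h import *
import pickle
c=pickle.load(open("pics/w6.pkl","rb")); im=cv2.imread("pics/w6.png")
cv2.imwrite("pics/w6c.png",cv2.resize(im[120:200,255:395],None,fx=5.5,fy=5.5,interpolation=cv2.INTER_NEAREST))
g=cv2.cvtColor(im,cv2.COLOR_BGR2GRAY)
x0,y0=311,134; sub=g[y0:151,x0:328]; m=(sub<130).astype(np.uint8)
print(sub)
M=cv2.moments(m,True);u,v=M["m10"]/M["m00"]+x0,M["m01"]/M["m00"]+y0
w=onz("wrist",u,v,.0775,c); print(u,v,M["m00"],w, "prev",WELL)
k=onz("wrist",286,182,.102,c);p=onz("wrist",282.5,144,.085,c);r=(k-p)[:2];print("theta",np.arctan2(-r@EX,-r@EY),np.linalg.norm(r),"piv->well",p[:2]-.036*EY)
plan([.513,-.298,.26],np.radians(50.5))
```

```text
[[239 238 238 238 239 239 239 239 238 239 239 239 238 238 238 238 238]
 [238 238 239 239 239 240 240 241 241 240 240 239 239 238 238 238 238]
 [239 238 239 240 241 229 228 221 220 227 234 240 240 239 239 239 238]
 [239 239 240 242 224 201 200 197 198 204 210 221 234 239 239 239 238]
 [238 240 235 212 157 188 158 152 153 175 202 205 209 233 239 239 238]
 [240 241 220 193 184 142 103  97  98 108 134 183 205 212 238 239 239]
 [240 229 199 195 148 110  92  85  85  83  97 125 210 216 230 239 239]
 [242 220 197 183 122 111 113 108 107 112 112 107 146 157 214 240 240]
 [245 179 192 141 112 115 118 118 119 118 118 111 119 136 213 243 244]
 [207 151 156 126 112 116 118 119 120 119 117 113 114 139 162 189 195]
 [186 147 146 129 111 115 120 120 120 119 117 111 131 144 142 165 168]
 [173 151 149 148 116 114 117 119 119 117 114 109 135 148 146 167 170]
 [168 159 151 154 132 116 116 117 118 116 113 124 146 150 155 168 170]
 [170 169 158 155 153 143 126 123 123 131 149 153 154 153 165 169 169]
 [169 172 166 157 157 157 155 154 154 155 159 157 154 162 170 171 171]
 [171 171 171 168 162 159 159 159 159 160 157 162 167 170 170 171 171]
 [168 170 170 169 168 166 164 160 162 162 161 168 169 169 169 169 169]]
318.5846153846154 142.93846153846152 65.0 [0.5731 0.049  0.0775] prev [0.573  0.0488]
theta 1.452920940941089 0.034527943113432574 piv->well [0.573  0.0487]
t [ 0.0173  0.3505 -0.0212] w [31.9532 -0.207   0.0759] q7 -2.020879156109385 clock 5.6 pos [0.538  0.0523 0.2773] F [ 0.4016 -0.001  -0.315 ]
```

View pics/w6c.png

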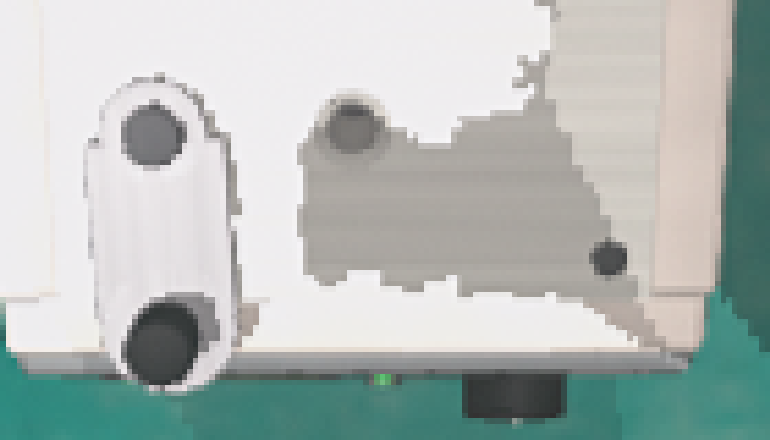

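All three estimates put the well at (0.573, 0.049). Now over the thermometer head, jaws across its short side.

```bash
python3 -m creep '[{"wx":0,"wy":0,"wz":0,"tx":-0.01,"ty":0.05,"tz":-0.003,"claw":0},{"wx":0,"wy":0,"wz":0,"tx":-0.01,"ty":0.10,"tz":-0.006,"claw":0},{"wx":0,"wy":0,"wz":0,"tx":-0.01,"ty":0.15,"tz":-0.009,"claw":0},{"wx":0,"wy":0,"wz":0,"tx":-0.01,"ty":0.20,"tz":-0.012,"claw":0},{"wx":8,"wy":0,"wz":0,"tx":-0.01,"ty":0.25,"tz":-0.015,"claw":0},{"wx":16,"wy":0,"wz":0,"tx":-0.01,"ty":0.30,"tz":-0.018,"claw":0},{"wx":24,"wy":0,"wz":0,"tx":-0.01,"ty":0.35,"tz":-0.021,"claw":0},{"wx":32,"wy":0,"wz":0,"tx":-0.01,"ty":0.35,"tz":-0.021,"claw":0}]'
python3 -m creep '[{"wx":0,"wy":0,"wz":0,"tx":0,"ty":0,"tz":0,"claw":0},{"wx":0,"wy":0,"wz":0,"tx":0,"ty":0,"tz":0,"claw":0}]'
python3 - <<'E'
from h import *
import pickle
c=bot.get_calibration("wrist")
cv2.imwrite("pics/w7.png",bot.grab_frame("wrist")); pickle.dump(c,open("pics/w7.pkl","wb"))
plan([.513,-.298,.20],np.radians(50.5))
E
```

```text
clock: 6.4
position: [0.5101, -0.3043, 0.2855]
tool_rot: [2.602, 1.569, -1.243]
force: [-0.8, 0.9, -0.7]
grip_width: 0.0854
clock: 6.6
position: [0.5096, -0.3043, 0.2842]
tool_rot: [1.538, 1.569, -2.303]
force: [0.3, 1.0, -0.9]
grip_width: 0.0853
t [ 0.0846 -0.0063  0.0013] w [-0.5462 -0.0234 -0.0808] q7 -1.8464938207872923 clock 6.65 pos [ 0.51   -0.3036  0.2846] F [-0.6399  0.2296 -0.114 ]
```

View pics/w7.png

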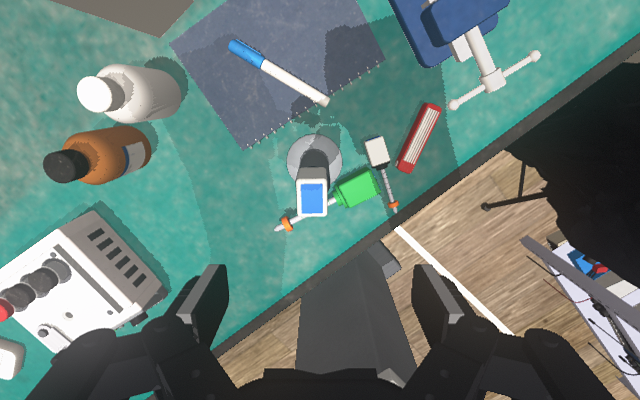

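Run:
```python
from h import *
import pickle
c=pickle.load(open("pics/w7.pkl","rb")); im=cv2.imread("pics/w7.png");hsv=cv2.cvtColor(im,cv2.COLOR_BGR2HSV)
m=((hsv[...,0]>100)&(hsv[...,0]<130)&(hsv[...,1]>130)&(hsv[...,2]>150)).astype(np.uint8)
mm=np.zeros_like(m);mm[165:225,290:335]=m[165:225,290:335]
ct=max(cv2.findContours(mm,0,1)[0],key=cv2.contourArea)
P=np.array([onz("wrist",*p[0].astype(float),.156,c)[:2] for p in ct],np.float32)*1000
print(cv2.minAreaRect(P))
M=cv2.moments(ct);print(onz("wrist",M["m10"]/M["m00"],M["m01"]/M["m00"],.156,c))
h=[.513,-.298]
plan([*h,.20],np.radians(50.5));plan([*h,.135],np.radians(50.5))
```

```text
((512.4842529296875, -298.61517333984375), (17.34134864807129, 24.531633377075195), 50.08839797973633)
[ 0.5125 -0.2987  0.156 ]
t [ 0.0846 -0.0063  0.0013] w [-0.5462 -0.0234 -0.0808] q7 -1.8464938207872923 clock 6.65 pos [ 0.51   -0.3036  0.2846] F [-0.6399  0.2296 -0.114 ]
t [ 0.1496 -0.0064  0.0013] w [-0.5462 -0.0234 -0.0808] q7 -1.8464938207872923 clock 6.65 pos [ 0.51   -0.3036  0.2846] F [-0.6399  0.2296 -0.114 ]
```

The head is confirmed at (0.5126, -0.2986), with its short side at 50°. Descending in two steps.

```bash
python3 -m creep '[{"wx":0,"wy":0,"wz":0,"tx":0.04,"ty":-0.0058,"tz":0.001,"claw":0},{"wx":0,"wy":0,"wz":0,"tx":0.08,"ty":-0.0058,"tz":0.001,"claw":0},{"wx":0,"wy":0,"wz":0,"tx":0.085,"ty":-0.0058,"tz":0.001,"claw":0},{"wx":0,"wy":0,"wz":0,"tx":0.085,"ty":-0.0058,"tz":0.001,"claw":0}]'
python3 - <<'E'
from h import *
plan([.5126,-.2986,.136],np.radians(50.3))
E
```

```text
clock: 7.05
position: [0.5129, -0.2979, 0.1996]
tool_rot: [0.945, 1.569, -2.893]
force: [-0.9, -1.0, 0.8]
grip_width: 0.0853
t [ 0.0636  0.0007 -0.0003] w [-0.1911  0.0628 -0.0866] q7 -1.8620472737545062 clock 7.05 pos [ 0.5129 -0.2979  0.1996] F [-0.8615 -1.0204  0.8233]
```

```bash
python3 -m creep '[{"wx":0,"wy":0,"wz":0,"tx":0.025,"ty":0.0005,"tz":0,"claw":0},{"wx":0,"wy":0,"wz":0,"tx":0.045,"ty":0.0005,"tz":0,"claw":0},{"wx":0,"wy":0,"wz":0,"tx":0.0635,"ty":0.0005,"tz":0,"claw":0},{"wx":0,"wy":0,"wz":0,"tx":0.0635,"ty":0.0005,"tz":0,"claw":0.2},{"wx":0,"wy":0,"wz":0,"tx":0.0635,"ty":0.0005,"tz":0,"claw":0.5},{"wx":0,"wy":0,"wz":0,"tx":0.0635,"ty":0.0005,"tz":0,"claw":1},{"wx":0,"wy":0,"wz":0,"tx":0.0635,"ty":0.0005,"tz":0,"claw":1},{"wx":0,"wy":0,"wz":0,"tx":0.0635,"ty":0.0005,"tz":0,"claw":1}]' 60
python3 -m creep '[{"wx":0,"wy":0,"wz":0,"tx":0,"ty":0,"tz":0,"claw":1},{"wx":0,"wy":0,"wz":0,"tx":0,"ty":0,"tz":0,"claw":1},{"wx":0,"wy":0,"wz":0,"tx":0,"ty":0,"tz":0,"claw":1}]'
```

```text
clock: 7.85
position: [0.5131, -0.2986, 0.1375]
tool_rot: [2.149, 1.57, -1.688]
force: [-1.9, 1.3, 10.8]
grip_width: 0.0252
clock: 8.15
position: [0.5131, -0.2986, 0.1377]
tool_rot: [2.259, 1.569, -1.579]
force: [-1.0, 1.2, -0.3]
grip_width: 0.0256
```

The head is held (opening 25.6 mm). I'll draw it straight up, 135 mm.

```bash
python3 -m creep '[{"wx":0,"wy":0,"wz":0,"tx":-0.01,"ty":0,"tz":0,"claw":1},{"wx":0,"wy":0,"wz":0,"tx":-0.03,"ty":0,"tz":0,"claw":1},{"wx":0,"wy":0,"wz":0,"tx":-0.06,"ty":0,"tz":0,"claw":1},{"wx":0,"wy":0,"wz":0,"tx":-0.09,"ty":0,"tz":0,"claw":1},{"wx":0,"wy":0,"wz":0,"tx":-0.12,"ty":0,"tz":0,"claw":1},{"wx":0,"wy":0,"wz":0,"tx":-0.135,"ty":0,"tz":0,"claw":1},{"wx":0,"wy":0,"wz":0,"tx":-0.135,"ty":0,"tz":0,"claw":1},{"wx":0,"wy":0,"wz":0,"tx":-0.135,"ty":0,"tz":0,"claw":1}]'
python3 - <<'E'
from h import *
cv2.imwrite("pics/w8.png",bot.grab_frame("wrist"));cv2.imwrite("pics/s8.png",cv2.resize(bot.grab_frame("scene")[120:320,270:430],None,fx=3,fy=3,interpolation=cv2.INTER_CUBIC))
print(Rt()[:,0]); plan([*(WELL),.277],np.pi/2)
E
```

```text
clock: 8.95
position: [0.513, -0.2984, 0.2726]
tool_rot: [2.374, 1.569, -1.464]
force: [0.1, 0.2, -1.5]
grip_width: 0.025
[-0.0013 -0.0007 -1.    ]
t [-0.0056 -0.3049  0.1762] w [-39.8864   0.0607  -0.0634] q7 -1.8555252201839811 clock 9.05 pos [ 0.5127 -0.2982  0.2717] F [-0.9066  0.3455 -1.5735]
```

View pics/w8.png

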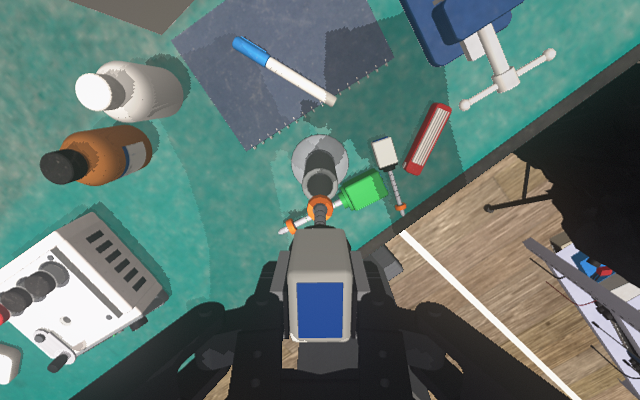

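View pics/s8.png

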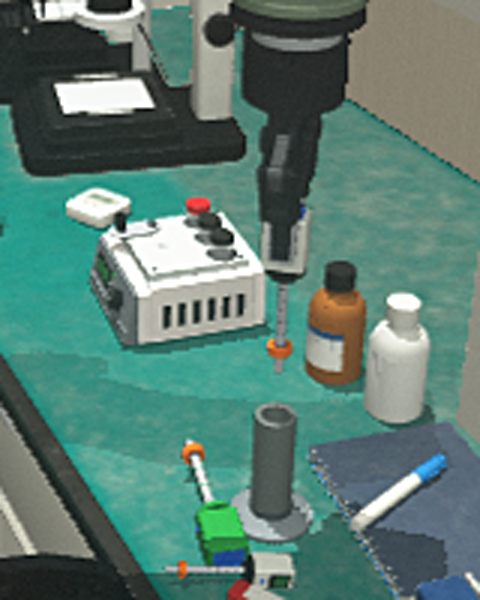

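The thermometer hangs plumb in the jaws with its collar still low, and the cover is still aside. Carrying it over the well.

```bash
python3 -m creep '[{"wx":0,"wy":0,"wz":0,"tx":-0.006,"ty":-0.035,"tz":0.020,"claw":1},{"wx":-5,"wy":0,"wz":0,"tx":-0.006,"ty":-0.075,"tz":0.043,"claw":1},{"wx":-10,"wy":0,"wz":0,"tx":-0.006,"ty":-0.117,"tz":0.067,"claw":1},{"wx":-16,"wy":0,"wz":0,"tx":-0.006,"ty":-0.158,"tz":0.091,"claw":1},{"wx":-22,"wy":0,"wz":0,"tx":-0.006,"ty":-0.2,"tz":0.115,"claw":1},{"wx":-28,"wy":0,"wz":0,"tx":-0.006,"ty":-0.241,"tz":0.139,"claw":1},{"wx":-34,"wy":0,"wz":0,"tx":-0.006,"ty":-0.283,"tz":0.163,"claw":1},{"wx":-40,"wy":0,"wz":0,"tx":-0.006,"ty":-0.305,"tz":0.176,"claw":1}]'
python3 -m creep '[{"wx":0,"wy":0,"wz":0,"tx":0,"ty":0,"tz":0,"claw":1},{"wx":0,"wy":0,"wz":0,"tx":0,"ty":0,"tz":0,"claw":1}]'
python3 - <<'E'
from h import *
plan([.573,.0489,.230],np.pi/2)
E
```

```text
clock: 9.85
position: [0.573, 0.0532, 0.2765]
tool_rot: [-0.302, 1.568, 2.85]
force: [-0.5, -0.4, -0.0]
grip_width: 0.0255
clock: 10.05
position: [0.5725, 0.0535, 0.2755]
tool_rot: [-0.166, 1.566, 2.987]
force: [-0.2, -1.3, -1.6]
grip_width: 0.0254
t [ 0.0455  0.0047 -0.0006] w [0.5989 0.2522 0.0408] q7 -1.8771242738989358 clock 10.05 pos [0.5725 0.0535 0.2755] F [-0.2341 -1.2709 -1.5616]
```

```bash
python3 -m creep '[{"wx":0.6,"wy":0.2,"wz":0,"tx":0.02,"ty":0.0047,"tz":-0.0005,"claw":1},{"wx":0.6,"wy":0.2,"wz":0,"tx":0.04,"ty":0.0047,"tz":-0.0005,"claw":1},{"wx":0.6,"wy":0.2,"wz":0,"tx":0.0455,"ty":0.0047,"tz":-0.0005,"claw":1},{"wx":0.6,"wy":0.2,"wz":0,"tx":0.0455,"ty":0.0047,"tz":-0.0005,"claw":1},{"wx":0.6,"wy":0.2,"wz":0,"tx":0.0455,"ty":0.0047,"tz":-0.0005,"claw":1}]'
python3 - <<'E'
from h import *
import pickle
plan([.573,.0489,.230],np.pi/2)
s=bot.observe();c=bot.get_calibration("wrist")
w=bot.grab_frame("wrist");cv2.imwrite("pics/w9.png",w);pickle.dump((c,s),open("pics/w9.pkl","wb"))
cv2.imwrite("pics/s9raw.png",bot.grab_frame("scene"));cv2.imwrite("pics/s9.png",cv2.resize(cv2.imread("pics/s9raw.png")[160:250,275:375],None,fx=6,fy=6,interpolation=cv2.INTER_CUBIC))
print("expect well wrist",proj("wrist",[.5731,.049,.078],c),"scene",proj("scene",[.5731,.049,.078]))
print("expect tip wrist",proj("wrist",[*s["position"][:2],s["position"][2]-.1266],c),"scene",proj("scene",[*s["position"][:2],s["position"][2]-.1266]))
E
```

```text
clock: 10.55
position: [0.5732, 0.0484, 0.2307]
tool_rot: [-1.154, 1.57, 1.987]
force: [0.6, -0.2, -1.0]
grip_width: 0.0254
t [ 0.0007 -0.0005  0.0002] w [-0.0669  0.0175  0.0396] q7 -1.8961827037055299 clock 10.55 pos [0.5732 0.0484 0.2307] F [ 0.6162 -0.2446 -0.9937]
expect well wrist (np.float64(319.4438636123636), np.float64(188.5310745837044)) scene (np.float64(324.0220343911403), np.float64(201.43805964414116))
expect tip wrist (np.float64(320.14681511767515), np.float64(197.28373942363447)) scene (np.float64(324.17721709251794), np.float64(194.1602340638556))
```

View pics/w9.png

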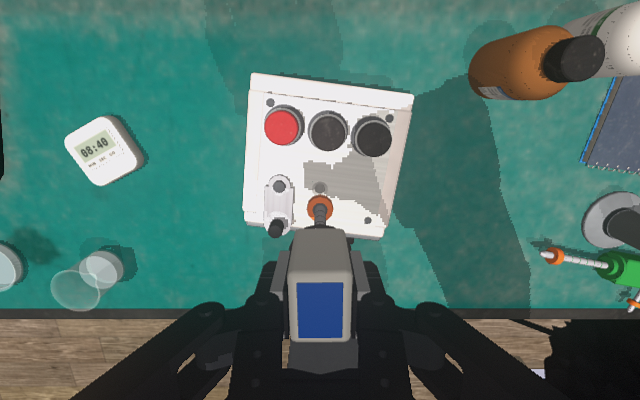

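View pics/s9.png

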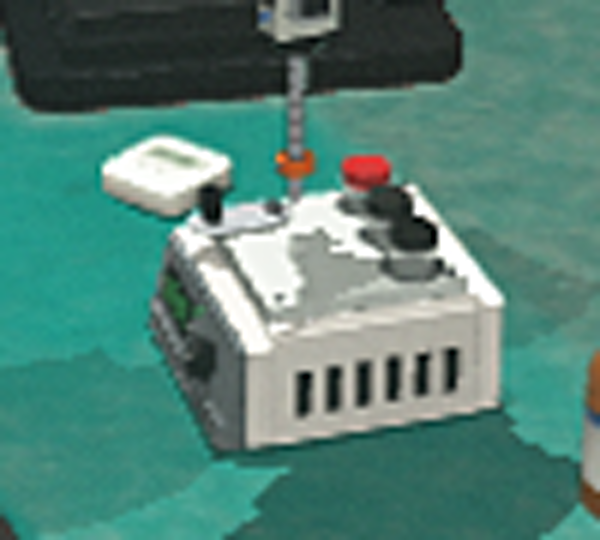

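The scene view has the tip at (324,193) against a predicted (324.2,194.2). In the wrist view the well is at (320,188) and the collar at (320,208). I'll check the stem axis against the well in this same wrist image.

Run:
```python
from h import *
import pickle
c,s=pickle.load(open("pics/w9.pkl","rb")); im=cv2.imread("pics/w9.png");hsv=cv2.cvtColor(im,cv2.COLOR_BGR2HSV)
cv2.imwrite("pics/w9c.png",cv2.resize(im[170:240,285:355],None,fx=8,fy=8,interpolation=cv2.INTER_NEAREST))
m=((hsv[...,0]<20)&(hsv[...,1]>120)&(hsv[...,2]>60)).astype(np.uint8);mm=np.zeros_like(m);mm[185:235,300:345]=m[185:235,300:345]
ys,xs=np.nonzero(mm);print("collar x",xs.min(),xs.max(),"y",ys.min(),ys.max())
g=cv2.cvtColor(im,cv2.COLOR_BGR2GRAY);print(g[180:198,311:331])
for z in (.02,.03,.04): print(z,[proj("wrist",[*s["position"][:2],s["position"][2]-.1266+z],c)])
```

```text
collar x 307 332 y 195 219
[[169 169 168 167 167 167 167 167 167 166 165 165 164 165 165 165 164 164
  164 165]
 [168 150 166 168 170 170 172 157 154 154 160 168 169 168 166 165 165 164
  165 164]
 [167 163 168 170 163 158 143 137 135 135 137 140 147 160 168 169 168 166
  167 167]
 [166 166 168 158 142 137 133 127 125 125 128 131 134 138 159 169 168 168
  168 168]
 [166 168 157 142 136 127 122 120 120 120 121 121 130 132 137 158 167 167
  167 168]
 [170 165 146 140 134 118 114 116 119 118 116 114 112 136 135 143 164 165
  166 165]
 [171 157 144 144 123 113 114 117 117 117 115 114 113 130 141 139 153 165
  166 164]
 [172 155 144 135 113 112 115 117 118 117 117 113 117 120 142 142 152 167
  169 167]
 [169 148 142 133 111 112 114 116 117 116 115 113 119 112 141 146 151 170
  169 169]
 [162 143 158 163 116 112 115 116 117 115 115 114 118 108 142 145 150 168
  171 170]
 [235 190 186 193 121 111 116 116 117 117 116 113 117 111 144 144 150 166
  170 170]
 [241 212 195 198 150 111 111 116 117 116 114 112 114 140 148 146 157 166
  166 166]
 [239 223 196 195 194 172 134 113 112 111 110 151 180 156 148 147 159 164
  165 165]
 [239 237 222 201 202 203 200 181 160 156 178 211 220 160 146 152 163 164
  165 164]
 [238 240 239 221 207 212 217 168 153 131 184 195 224 213 226 173 163 162
  164 163]
 [239 243 249 195 163 133 129 107 103  94 116 116 145 147 217 162 161 162
  161 162]
 [244 203 157 114 101  87  85  87  89  89  88  86  91  91 125 103 195 237
  239 178]
 [204 123  85  86  88  89  95 106 112 117 105  93  89  87  86  82 121 217
  247 180]]
0.02 [(np.float64(320.18986104922), np.float64(205.2745378576626))]
0.03 [(np.float64(320.2139613053416), np.float64(209.74837038875205))]
0.04 [(np.float64(320.240065489432), np.float64(214.59420054888415))]
```

View pics/w9c.png

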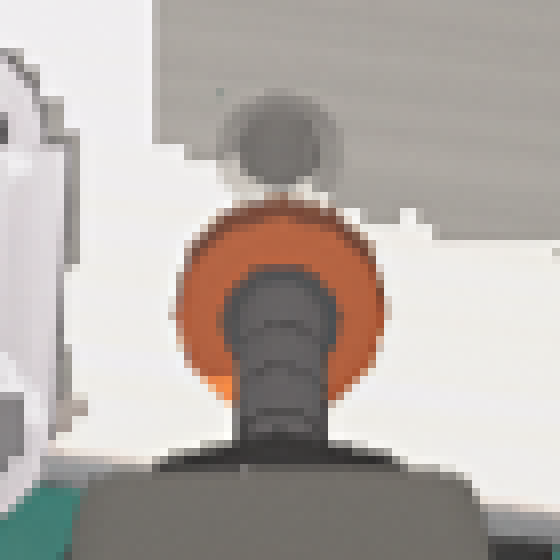

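The stem axis and the well agree within about 0.5 mm, which the chamfer can take. I'll lower until the tip is about level with the face, then in small steps, watching the force.

```bash
python3 -m creep '[{"wx":0,"wy":0,"wz":0,"tx":0.01,"ty":-0.0003,"tz":0,"claw":1},{"wx":0,"wy":0,"wz":0,"tx":0.018,"ty":-0.0003,"tz":0,"claw":1},{"wx":0,"wy":0,"wz":0,"tx":0.024,"ty":-0.0003,"tz":0,"claw":1},{"wx":0,"wy":0,"wz":0,"tx":0.024,"ty":-0.0003,"tz":0,"claw":1}]'
python3 -m creep '[{"wx":0,"wy":0,"wz":0,"tx":0.002,"ty":0,"tz":0,"claw":1},{"wx":0,"wy":0,"wz":0,"tx":0.004,"ty":0,"tz":0,"claw":1},{"wx":0,"wy":0,"wz":0,"tx":0.004,"ty":0,"tz":0,"claw":1}]'
python3 - <<'E'
from h import *
plan([.5731,.0489,.20],np.pi/2)
E
```

```text
clock: 11.05
position: [0.5728, 0.049, 0.2057]
tool_rot: [-0.422, 1.569, 2.719]
force: [0.0, -0.2, -0.7]
grip_width: 0.0253
clock: 11.35
position: [0.5727, 0.049, 0.2016]
tool_rot: [-0.334, 1.569, 2.808]
force: [-0.4, -0.5, -1.8]
grip_width: 0.0252
t [ 0.0016  0.0001 -0.0004] w [-0.0274  0.0924  0.0321] q7 -1.90883035014876 clock 11.35 pos [0.5727 0.049  0.2016] F [-0.4289 -0.5125 -1.7917]
```

```bash
python3 -m creep '[{"wx":0,"wy":0,"wz":0,"tx":0.002,"ty":0,"tz":-0.0004,"claw":1},{"wx":0,"wy":0,"wz":0,"tx":0.004,"ty":0,"tz":-0.0004,"claw":1},{"wx":0,"wy":0,"wz":0,"tx":0.004,"ty":0,"tz":-0.0004,"claw":1}]'
python3 -m creep '[{"wx":0,"wy":0,"wz":0,"tx":0.002,"ty":0,"tz":0,"claw":1},{"wx":0,"wy":0,"wz":0,"tx":0.004,"ty":0,"tz":0,"claw":1},{"wx":0,"wy":0,"wz":0,"tx":0.004,"ty":0,"tz":0,"claw":1}]'
```

```text
clock: 11.65
position: [0.573, 0.049, 0.1973]
tool_rot: [-0.271, 1.569, 2.87]
force: [0.2, 0.3, -1.0]
grip_width: 0.0252
clock: 11.95
position: [0.5729, 0.0489, 0.193]
tool_rot: [-0.192, 1.568, 2.949]
force: [-0.5, -0.7, -1.4]
grip_width: 0.0253
```

Tip 11.6 mm below the face by reckoning and no side force. A quick look to confirm.

Run:
```python
from h import *
im=bot.grab_frame("wrist");sc=bot.grab_frame("scene")
a=cv2.resize(im[150:250,270:370],(480,480));b=cv2.resize(sc[170:230,290:350],(300,300),interpolation=cv2.INTER_CUBIC)
o=np.zeros((480,780,3),np.uint8);o[:,:480]=a;o[:300,480:]=b;cv2.imwrite("pics/c10.png",o)
```

```text
(no output)
```

View pics/c10.png

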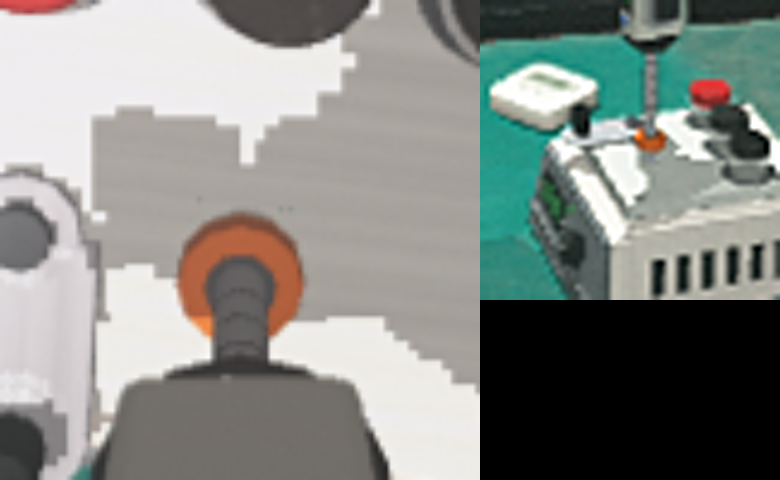

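The stem is in the well and the collar is just above the face. Continuing in small steps.

```bash
for i in 1; do :; done
python3 -m creep '[{"wx":0,"wy":0,"wz":0,"tx":0.002,"ty":0,"tz":0,"claw":1},{"wx":0,"wy":0,"wz":0,"tx":0.004,"ty":0,"tz":0,"claw":1},{"wx":0,"wy":0,"wz":0,"tx":0.005,"ty":0,"tz":0,"claw":1},{"wx":0,"wy":0,"wz":0,"tx":0.005,"ty":0,"tz":0,"claw":1}]'
python3 -m creep '[{"wx":0,"wy":0,"wz":0,"tx":0.002,"ty":0,"tz":0,"claw":1},{"wx":0,"wy":0,"wz":0,"tx":0.004,"ty":0,"tz":0,"claw":1},{"wx":0,"wy":0,"wz":0,"tx":0.005,"ty":0,"tz":0,"claw":1},{"wx":0,"wy":0,"wz":0,"tx":0.005,"ty":0,"tz":0,"claw":1}]'
```

```text
clock: 12.45
position: [0.5729, 0.049, 0.188]
tool_rot: [-0.21, 1.568, 2.931]
force: [0.1, 0.9, -1.4]
grip_width: 0.0252
clock: 12.85
position: [0.5729, 0.0489, 0.183]
tool_rot: [-0.217, 1.568, 2.924]
force: [1.0, 0.8, -0.6]
grip_width: 0.0253
```

```bash
python3 -m creep '[{"wx":0,"wy":0,"wz":0,"tx":0.002,"ty":0,"tz":0,"claw":1},{"wx":0,"wy":0,"wz":0,"tx":0.004,"ty":0,"tz":0,"claw":1},{"wx":0,"wy":0,"wz":0,"tx":0.005,"ty":0,"tz":0,"claw":1},{"wx":0,"wy":0,"wz":0,"tx":0.005,"ty":0,"tz":0,"claw":1}]'
python3 -m creep '[{"wx":0,"wy":0,"wz":0,"tx":0.002,"ty":0,"tz":0,"claw":1},{"wx":0,"wy":0,"wz":0,"tx":0.004,"ty":0,"tz":0,"claw":1},{"wx":0,"wy":0,"wz":0,"tx":0.005,"ty":0,"tz":0,"claw":1},{"wx":0,"wy":0,"wz":0,"tx":0.005,"ty":0,"tz":0,"claw":1}]'
```

```text
clock: 13.25
position: [0.5729, 0.049, 0.1778]
tool_rot: [-0.203, 1.568, 2.938]
force: [-0.3, 0.7, -0.8]
grip_width: 0.0256
clock: 13.65
position: [0.5728, 0.0489, 0.1725]
tool_rot: [-0.178, 1.568, 2.963]
force: [0.6, 0.0, -1.1]
grip_width: 0.0252
```

By reckoning the tip is 32 mm down, yet the collar's 5 N isn't showing. I'll look before going on.

Run:
```python
from h import *
im=bot.grab_frame("wrist");sc=bot.grab_frame("scene")
a=cv2.resize(im[150:310,250:390],(420,480));b=cv2.resize(sc[165:225,295:340],(360,480),interpolation=cv2.INTER_CUBIC)
cv2.imwrite("pics/c11.png",np.hstack([a,b]))
```

```text
(no output)
```

View pics/c11.png

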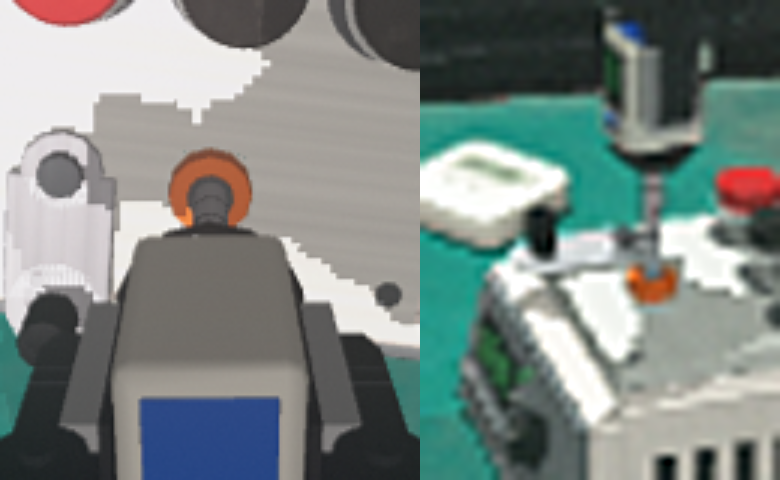

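The collar sits on the face and the shoulder has come closer to it, so the collar is sliding as it should. Going on in finer steps, reading the force while moving.

```bash
python3 -m creep '[{"wx":0,"wy":0,"wz":0,"tx":0.0015,"ty":0,"tz":0,"claw":1},{"wx":0,"wy":0,"wz":0,"tx":0.003,"ty":0,"tz":0,"claw":1}]'
python3 -m creep '[{"wx":0,"wy":0,"wz":0,"tx":0.001,"ty":0,"tz":0,"claw":1},{"wx":0,"wy":0,"wz":0,"tx":0.002,"ty":0,"tz":0,"claw":1}]'
```

```text
clock: 13.95
position: [0.5728, 0.049, 0.1696]
tool_rot: [-0.185, 1.568, 2.956]
force: [-0.2, -0.1, 4.4]
grip_width: 0.0255
clock: 14.15
position: [0.5728, 0.0489, 0.1676]
tool_rot: [-0.171, 1.568, 2.97]
force: [-0.1, -0.1, 4.9]
grip_width: 0.0249
```

The moving reading is 4.9 N, so the collar is sliding. Continuing 2 mm per call, one call at a time.

```bash
python3 -m creep '[{"wx":0,"wy":0,"wz":0,"tx":0.001,"ty":0,"tz":0,"claw":1},{"wx":0,"wy":0,"wz":0,"tx":0.002,"ty":0,"tz":0,"claw":1}]' | grep -E "pos|force"
```

```text
position: [0.5728, 0.0489, 0.1655]
force: [-0.3, 0.5, 4.3]
```

```bash
python3 -m creep '[{"wx":0,"wy":0,"wz":0,"tx":0.001,"ty":0,"tz":0,"claw":1},{"wx":0,"wy":0,"wz":0,"tx":0.002,"ty":0,"tz":0,"claw":1}]' | grep -E "pos|force"
```

```text
position: [0.5728, 0.049, 0.1634]
force: [-1.1, -0.0, 4.7]
```

```bash
python3 -m creep '[{"wx":0,"wy":0,"wz":0,"tx":0.0006,"ty":0,"tz":0,"claw":1},{"wx":0,"wy":0,"wz":0,"tx":0.0012,"ty":0,"tz":0,"claw":1}]' | grep -E "pos|force"
```

```text
position: [0.5728, 0.0489, 0.1621]
force: [-0.5, -0.5, 4.3]
```

```bash
python3 -m creep '[{"wx":0,"wy":0,"wz":0,"tx":0.0007,"ty":0,"tz":0,"claw":1},{"wx":0,"wy":0,"wz":0,"tx":0.0014,"ty":0,"tz":0,"claw":1}]' | grep -E "pos|force"
```

```text
position: [0.5728, 0.0489, 0.1607]
force: [-1.7, -0.8, 4.4]
```

```bash
python3 -m creep '[{"wx":0,"wy":0,"wz":0,"tx":0.0007,"ty":0,"tz":0,"claw":1},{"wx":0,"wy":0,"wz":0,"tx":0.0014,"ty":0,"tz":0,"claw":1}]' | grep -E "pos|force"
```

```text
position: [0.5728, 0.0489, 0.1593]
force: [-1.3, -0.4, 4.0]
```

```bash
python3 -m creep '[{"wx":0,"wy":0,"wz":0,"tx":0.0007,"ty":0,"tz":0,"claw":1},{"wx":0,"wy":0,"wz":0,"tx":0.0014,"ty":0,"tz":0,"claw":1}]' | grep -E "pos|force"
```

```text
position: [0.5728, 0.049, 0.1578]
force: [-0.8, -0.1, 4.7]
```

```bash
python3 -m creep '[{"wx":0,"wy":0,"wz":0,"tx":0.0007,"ty":0,"tz":0,"claw":1},{"wx":0,"wy":0,"wz":0,"tx":0.0014,"ty":0,"tz":0,"claw":1}]' | grep -E "pos|force"
```

```text
position: [0.5728, 0.049, 0.1563]
force: [-1.1, 0.8, 4.2]
```

```bash
python3 -m creep '[{"wx":0,"wy":0,"wz":0,"tx":0.0007,"ty":0,"tz":0,"claw":1},{"wx":0,"wy":0,"wz":0,"tx":0.0014,"ty":0,"tz":0,"claw":1}]' | grep -E "pos|force"
```

```text
position: [0.5727, 0.0489, 0.1548]
force: [-1.0, 0.0, 5.3]
```

```bash
python3 -m creep '[{"wx":0,"wy":0,"wz":0,"tx":0.0007,"ty":0,"tz":0,"claw":1},{"wx":0,"wy":0,"wz":0,"tx":0.0014,"ty":0,"tz":0,"claw":1}]' | grep -E "pos|force"
```

```text
position: [0.5727, 0.0489, 0.1534]
force: [-0.8, 0.4, 4.3]
```

```bash
python3 -m creep '[{"wx":0,"wy":0,"wz":0,"tx":0.0007,"ty":0,"tz":0,"claw":1},{"wx":0,"wy":0,"wz":0,"tx":0.0014,"ty":0,"tz":0,"claw":1}]' | grep -E "pos|force"
```

```text
position: [0.5727, 0.049, 0.1519]
force: [-0.3, -0.6, 5.0]
```

```bash
python3 -m creep '[{"wx":0,"wy":0,"wz":0,"tx":0.0007,"ty":0,"tz":0,"claw":1},{"wx":0,"wy":0,"wz":0,"tx":0.0014,"ty":0,"tz":0,"claw":1}]' | grep -E "pos|force"
```

```text
position: [0.5729, 0.0489, 0.1508]
force: [-2.4, -0.6, 15.3]
```

The force jumped from 5 to 15 N at 0.1508, 0.3 mm short of the commanded step: the bottom. I'll hold, then nudge slightly to confirm.

```bash
python3 -m creep '[{"wx":0,"wy":0,"wz":0,"tx":0.0002,"ty":0,"tz":0,"claw":1},{"wx":0,"wy":0,"wz":0,"tx":0.0002,"ty":0,"tz":0,"claw":1}]' | grep -E "clock|pos|force"
python3 - <<'E'
from h import *
im=bot.grab_frame("wrist");sc=bot.grab_frame("scene");print(bot.observe()["force"],bot.observe()["position"])
a=cv2.resize(im[150:310,250:390],(420,480));b=cv2.resize(sc[165:225,295:340],(360,480),interpolation=cv2.INTER_CUBIC)
cv2.imwrite("pics/c12.png",np.hstack([a,b]))
E
```

```text
clock: 16.55
position: [0.573, 0.049, 0.1509]
force: [-0.8, 0.3, 7.9]
[-0.5777 -1.0055  8.5949] [0.573  0.049  0.1508]
```

View pics/c12.png

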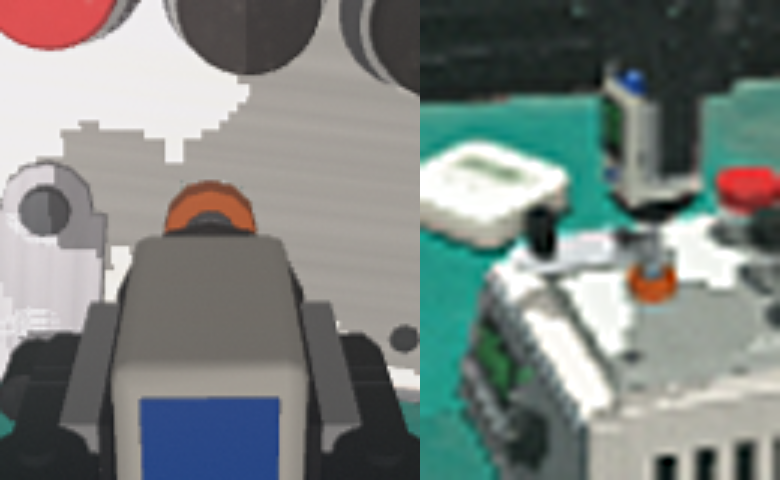

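```bash
python3 -m creep '[{"wx":0,"wy":0,"wz":0,"tx":0.0005,"ty":0,"tz":0,"claw":1},{"wx":0,"wy":0,"wz":0,"tx":0.0009,"ty":0,"tz":0,"claw":1}]' | grep -E "clock|pos|force"
```

```text
clock: 16.85
position: [0.5732, 0.049, 0.1505]
force: [-4.0, -0.0, 18.5]
```

18.5 N with only 0.3 mm of yield: firmly on the bottom, about 54 mm deep. Relaxing, then opening the jaws.

```bash
python3 -m creep '[{"wx":0,"wy":0,"wz":0,"tx":0,"ty":0,"tz":0.0002,"claw":1},{"wx":0,"wy":0,"wz":0,"tx":0,"ty":0,"tz":0.0002,"claw":1},{"wx":0,"wy":0,"wz":0,"tx":0,"ty":0,"tz":0.0002,"claw":1}]' 20| grep -E "clock|pos|force"
python3 -m creep '[{"wx":0,"wy":0,"wz":0,"tx":0,"ty":0,"tz":0,"claw":0.65},{"wx":0,"wy":0,"wz":0,"tx":0,"ty":0,"tz":0,"claw":0.6},{"wx":0,"wy":0,"wz":0,"tx":0,"ty":0,"tz":0,"claw":0.5},{"wx":0,"wy":0,"wz":0,"tx":0,"ty":0,"tz":0,"claw":0.4},{"wx":0,"wy":0,"wz":0,"tx":0,"ty":0,"tz":0,"claw":0.4},{"wx":0,"wy":0,"wz":0,"tx":0,"ty":0,"tz":0,"claw":0.4}]'
python3 - <<'E'
from h import *
im=bot.grab_frame("wrist");sc=bot.grab_frame("scene");print(bot.observe()["force"],bot.observe()["position"])
a=cv2.resize(im[150:310,250:390],(420,480));b=cv2.resize(sc[165:225,295:340],(360,480),interpolation=cv2.INTER_CUBIC)
cv2.imwrite("pics/c13.png",np.hstack([a,b]))
E
```

```text
clock: 17.15
position: [0.573, 0.049, 0.1507]
force: [-2.5, -0.8, 8.7]
clock: 17.75
position: [0.573, 0.049, 0.1507]
tool_rot: [-0.281, 1.57, 2.86]
force: [0.4, -0.0, -0.2]
grip_width: 0.0513
[0.1385 0.1106 0.3028] [0.573  0.0489 0.1507]
```

View pics/c13.png

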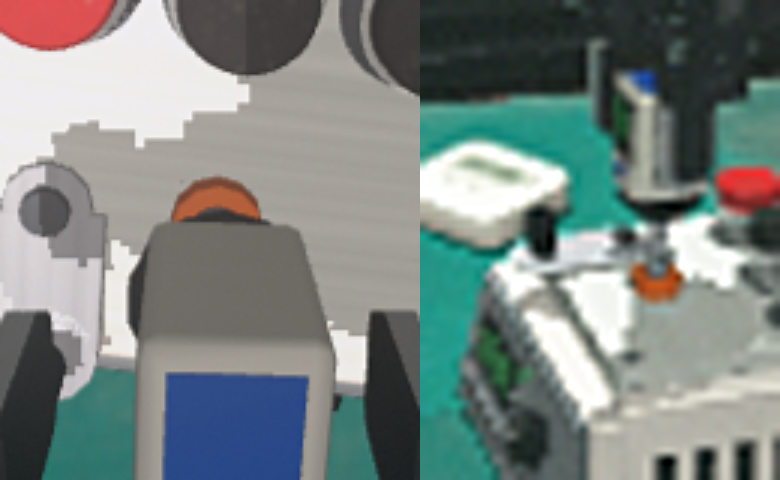

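Released; the head has settled with the slight lean that the well's clearance allows, and there is free space to both fingers. Withdrawing straight up.

```bash
python3 -m creep '[{"wx":0,"wy":0,"wz":0,"tx":0,"ty":0,"tz":0,"claw":0.1},{"wx":0,"wy":0,"wz":0,"tx":-0.005,"ty":0,"tz":0,"claw":0.1},{"wx":0,"wy":0,"wz":0,"tx":-0.02,"ty":0,"tz":0,"claw":0.1},{"wx":0,"wy":0,"wz":0,"tx":-0.05,"ty":0,"tz":0,"claw":0.1},{"wx":0,"wy":0,"wz":0,"tx":-0.09,"ty":0,"tz":0,"claw":0.1},{"wx":0,"wy":0,"wz":0,"tx":-0.12,"ty":0,"tz":0.0,"claw":0.1},{"wx":0,"wy":0,"wz":0,"tx":-0.15,"ty":0,"tz":0.03,"claw":0.1},{"wx":0,"wy":0,"wz":0,"tx":-0.16,"ty":0,"tz":0.05,"claw":0.1}]'
python3 -m creep '[{"wx":0,"wy":0,"wz":0,"tx":0,"ty":0,"tz":0.05,"claw":0.1},{"wx":0,"wy":0,"wz":0,"tx":0,"ty":0,"tz":0.08,"claw":0.1},{"wx":0,"wy":0,"wz":0,"tx":0,"ty":0,"tz":0.08,"claw":0.1},{"wx":0,"wy":0,"wz":0,"tx":0,"ty":0,"tz":0.08,"claw":0.1}]'
python3 - <<'E'
from h import *
c=bot.get_calibration("wrist")
im=bot.grab_frame("wrist");sc=bot.grab_frame("scene");cv2.imwrite("pics/w14.png",im);cv2.imwrite("pics/s14.png",cv2.resize(sc[120:300,250:430],(720,600),interpolation=cv2.INTER_CUBIC) if 0 else cv2.resize(sc[150:240,275:375],None,fx=6,fy=6,interpolation=cv2.INTER_CUBIC))
E
```

```text
clock: 18.65
position: [0.5228, 0.0492, 0.3137]
tool_rot: [-2.789, 1.568, 0.352]
force: [0.4, 0.4, 0.3]
grip_width: 0.0768
clock: 19.05
position: [0.4429, 0.0493, 0.3144]
tool_rot: [-2.954, 1.567, 0.187]
force: [0.2, -0.4, 0.4]
grip_width: 0.0766
```

View pics/w14.png

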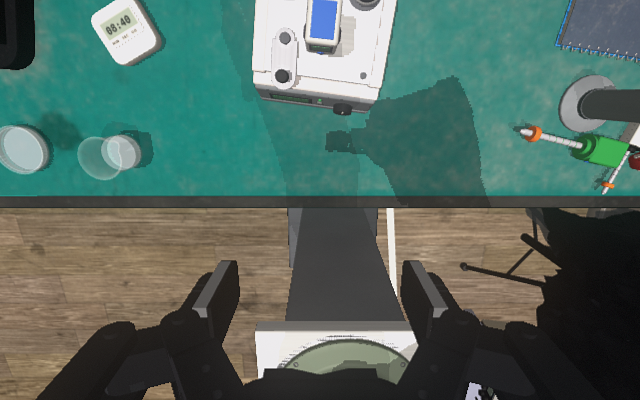

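View pics/s14.png

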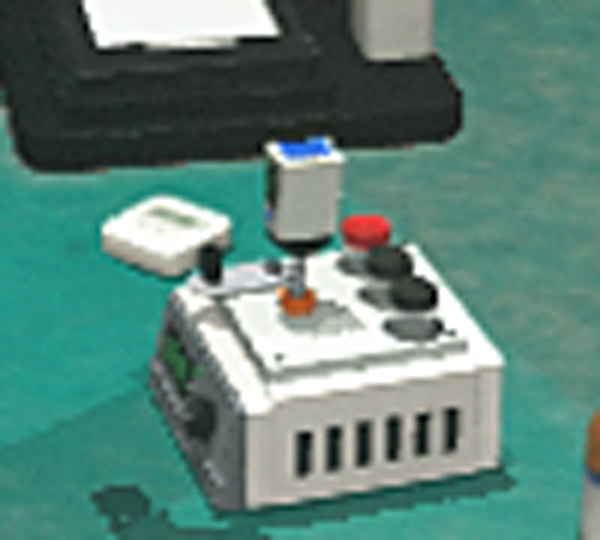

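The thermometer stands in the well with its collar on the face; the cover is aside and nothing else has moved. I'll check the head height quickly, then hand in.

Run:
```python
from h import *
im=bot.grab_frame("top");hsv=cv2.cvtColor(im,cv2.COLOR_BGR2HSV);sc=bot.grab_frame("scene");hs=cv2.cvtColor(sc,cv2.COLOR_BGR2HSV)
def cen(h,x0,x1,y0,y1):
    m=((h[...,0]>100)&(h[...,0]<130)&(h[...,1]>120)&(h[...,2]>150)).astype(np.uint8);k=np.zeros_like(m);k[y0:y1,x0:x1]=m[y0:y1,x0:x1]
    M=cv2.moments(k,True);return M["m10"]/M["m00"],M["m01"]/M["m00"]
b=cen(hs,310,340,165,185);print(b)
try:
    a=cen(hsv,280,330,150,220);print(a,tri(ray("top",*a),ray("scene",*b)))
except ZeroDivisionError: print("top occluded")
print(bot.observe()["clock"],bot.observe()["force"]); bot.job_done()
```

```text
(325.55555555555554, 174.27777777777777)
top occluded
19.25 [-0.516   0.3716  0.1163]
the job is handed in; nothing more can be done
```

The thermometer is standing in the well with its tip on the bottom and the orange collar on the block's face, and I've handed the job in. The clock read about 19 s of the 61 s allowed.

- **Cover:** I pushed its knob aside with the fingers shut. It points straight to the front panel (about 1.5 rad) and stayed there.
- **Thermometer:** I took the white one out of its holder by the head and lowered it into the well. The force while the collar was being pushed up was about 4–5 N.
- **Bottom of the well:** the force jumped to 15 N, so I nudged once more. It rose to 18.5 N with only about 0.3 mm of movement, which is the firm contact asked for and below the 25 N limit. The well is about 54 mm deep.
- **After letting go:** the last pictures show the thermometer standing with a slight lean, which I put down to the 8 mm stem's play in the 9.5 mm hole. The collar looks flush and the robot is clear.

**What I couldn't confirm:**
- My last check, measuring the head's height from two cameras, failed because the overhead camera did not see the head. "Tip on the bottom" therefore rests on the felt force and the scene picture, and "collar flush" on the picture alone.
- The loose green look-alike was upright in the first picture and had toppled by the second, before the arm came near it. Nothing else was seen to move.

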